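# Take the long rock core from its carton and gauge it in the inclined caliper

## Robot

A 6-joint arm with a two-finger parallel gripper is mounted at the origin on a cart in front of the work surface, level with it; the furniture and walls round the work are solid. World frame = base frame: x ahead of the robot, y to its left, z up, the work surface at z = 0. Lengths are in m, angles in rad, forces in N, time in s.
With the tool pointing down it reaches from about 0.375 to 0.9 m from the base axis. Payload 3.1 kg.
Tool frame: the origin (TCP) lies midway between the tips of the shut fingers; the grasp point (between the pads) lies behind it (arm.pinch_z is the z of the grasp point in the tool frame, in m); z points along the fingers, y is the direction in which the jaws open and shut (so a half turn about z gives the same grasp; the last joint's range is limited). The gripper opens to 87 mm and grips with 3 to 60 N. Pads are 19 mm wide; open, the fingers measure 117 mm over their backs; the gripper's body (75 mm by 190 mm) begins 51 mm behind the grasp point.
Start: joints at [1.091, 0.527, 1.433, -0, 1.181, -0.178], TCP at [0.185, 0.597, 0.223] pointing down, gripper open.
Joint ranges: [-3.08, 3.08], [-0.75, 2.2], [0.22, 2.44], [-1.43, 4.57], [0, 2.65], [-2.85, 2.85]. Speed limits (rad/s): [2.79, 2.79, 3.14, 3.14, 3.14, 3.14].

## Interface

Orientations are given as a 3x3 rotation matrix whose columns are the frame's x, y, z axes.
In Python, from workcell import arm gives the robot as it stands.
- The arm moves only by the shell command python3 -m handwheel 'ROWS' [OPENING] [FORCE]. ROWS is JSON, a list of rows, each a list of 2 entries, a list of its own where there are three numbers: the shift along the world's x, y, z in mm, then the turn about the world's z in degrees. A call has 1 to 8 rows; each row shifts and turns the commanded pose from where the row before left it; what a row does not reach is not made up. A row lasts 1/10 s, in which the tool goes at most 50 mm and 8.59 degrees, less where a joint would pass 70% of its speed; a pose out of reach is approached as far as the arm can. A call with a gripper value outside its range is refused whole. OPENING is the closure, from 0 (fully open) to 1 (shut), set as the call begins (- or left out, the last holds). The fingers move at their own pace and stop on an object; FORCE is the grip in N (left out, the last holds). Time passes only in rows, so rows that do not move let the fingers close. It gives the time, the measured TCP pose, the force and the opening at its end, in the units of the state.
- arm.get_state(): the state, without advancing time (a new reading comes with each control period).
- arm.camera(name): name is "scene" or "top" or "wrist"; returns a dict with "color" (480x640x3 uint8, blue, green, red), "K" (3x3 intrinsics, pixels), "world_to_cam" (4x4, takes a point from world to camera coordinates). Camera axes: x right, y up, looking along -z (the intrinsics and any distortion apply to the point x, -y, -z); pixel columns grow to the right and rows downward; lengths in m; the calibration is good to about 2 mm. A picture is of the moment at which its call begins. There is no depth.
- arm.close_job(): hands the job in, once; it reports no verdict.
Trained networks look in the newest picture that a camera, given by its name, has taken for a name from the list of things; names that differ only in an ending like _2 or _b are one class to them, and where a whole thing is asked for, a point or a joint stands for the part that bears it (a point fixed in the world has none). Each returns a list of dicts, best first, with "score" (0 to 1); they miss things now and then, are a little off and sometimes report something else, mostly with a low value. They report only what shows in the picture. A call takes as long as a camera call. They do not tell look-alikes from the thing itself.
- arm.masks_of(camera, query): "mask" (480x640 bool, what is visible of it) and "location" ([column, row] in pixels, amid what is visible of it).
- arm.landmark_of(camera, query): "location" ([column, row] in pixels: a listed point, or the origin of a listed thing).
The state is a dict: "time": time; "q": joint angles; "qvel": joint speeds; "joint_efforts": joint torques, N m; "position": TCP position; "eef_rot": TCP orientation; "ft_force": force on the tool from outside, world axes, zero at the start; "ft_torque": the same for the moment, N m; "finger_gap": finger opening in m.
Only numpy, scipy, OpenCV 4.12 (cv2) and the standard library are available. Lean on these libraries where they do the work, as an engineer would, in place of code of your own. Each camera call takes 0.05 s, during which the arm holds its last target.

## Task

Fold both flaps of the carton right back, take out the longer of the two rock cores and lay it, without dropping it, on the two rails of the inclined caliper, its lower end home against the fixed jaw. Then slide the moving jaw down by the black knob until it just rests on the core's upper end, not so hard that the jaw cants, and let go. Leave the short core lying in the carton, and do not disturb the notebook, the jar and the grease tube beside the work.

Things in the scene. Friction and masses are not known exactly. Their poses are not given: they have to be found in the camera images.
- carton: Brown cardboard carton, fixed, 128 mm (x) by 188 mm (y) by 62 mm high, walls 4 mm, two flaps on top. Origin: centre of its underside, z up. On its floor is dark foam with two shallow channels along x, at y = +40 and -40 mm, with one core lying in each, axis along x, 28 mm above the bench (foam ridges beside it reach 15 mm above the bench).
- front_flap (a joint): Flap on the carton's -x rim (towards the robot), 62 mm from hinge to free edge, 184 mm wide, 4 mm thick; hinge line at x = -64, z = 62 mm of the carton. Radians: 0 shut, 1.57 upright, growing outwards, stop at 2.6. Starts half up (0.95 to 1.25). Stays where it is left (friction 0.03 N m); push it outwards from its inner side.
- back_flap (a joint): The same flap on the +x rim: hinge line at x = +64, z = 62 mm of the carton, growing as it swings outwards to +x, starts 0.95 to 1.25. Between the free edges of the half-raised flaps a gap of 50 to 85 mm is open over the carton's middle (edges then 112 to 122 mm above the bench).
- long_plug: The longer rock core: plain sandstone-coloured cylinder, 38 mm in diameter, 100 mm long, 0.2 to 0.33 kg. Origin: its centre; x is the cylinder's axis (either end may come first). Lies in either one of the carton's two channels. On its way to the caliper stands the fixed round vacuum pot of the bench, 217 mm wide and 280 mm tall with its fittings, centred some 0.48 m in front of the robot's base.
- short_plug: The shorter rock core, the same but 70 mm long. Origin: its centre; x along its axis. Lies in the other channel and stays there.
- caliper: Bench caliper on an inclined stand, fixed, base 215 mm (x) by 118 mm (y). Origin: on the bench, under the line of the rails (y = 0), z up. The bed rises at 25 degrees towards +x: up the slope is (cos 25, 0, sin 25), off the bed (-sin 25, 0, cos 25) in this body's axes. Its steel beam lies beside the rails, y = 49 to 75 mm, top 12 mm off the bed; bed 114 mm wide, y = -37 to 77 mm.
- long_plug_home (a point): Centre of the long core when it is home: on the rails, lower end on the fixed jaw, axis 31 mm off the bed. Axes as caliper. The two white rails (10 mm thick, 22 mm apart) run up the slope 73 mm past this point and are slippery: a core laid on them slides down to the fixed jaw by itself.
- seat (a point): Middle of the fixed jaw's face, at the height of a seated core's axis, 50 mm down the slope from long_plug_home. The fixed jaw is a steel block, 12 mm thick, across the rails' lower end, square to the slope, reaching 19 mm above the core's axis. Axes as caliper.
- caliper_reading (a joint): Slide of the moving jaw along the beam, m: the opening between the jaws, as the caliper reads; 0 closed, grows up the slope, stop at 0.155, starts 0.125 to 0.150. Friction 2.5 N and viscous drag 25 N s/m; stays where it is left. With the jaw on the seated long core it reads about 0.100.
- slide_knob (a point): On the axis of the sliding carriage's round black knob, 20 mm in diameter, 28 mm tall, square to the bed; this point is 16 mm above the knob's foot, 12 mm below its top, 46 mm off the bed, at y = 61 mm of the caliper. x up the slope, z off the bed along the knob. The moving jaw's face is 38 mm down the slope from the knob's axis.
- moving_jaw: The moving jaw: steel blade 10 mm thick, standing out from the carriage across the rails (y = -22 to 40 mm of the caliper), 20 to 50 mm off the bed. Origin: at its pin beside the beam (y = 50 mm), on the bed, in the plane of its face; x up the slope.
- jaw_cant (a joint): Cant of the moving jaw on its carriage, radians, 0 when square, positive when its free end is pressed up the slope. The jaw has sprung play, 8 N m/rad about a pin 50 mm beside the core's line: 1 N on the core cants it about 0.006, and over 0.1 counts as forced.
- notepad: Dark pocket notebook, 70 by 110 by 12 mm, lying flat. Bystander. Origin: centre of its underside.
- sample_jar: White jar with screw lid, 66 mm in diameter, 76 mm tall. Bystander. Origin: centre of its underside.
- grease_tube: Grey-white squeeze tube lying flat, 110 by 35 by 25 mm. Bystander. Origin: centre of its underside.
Things that resemble listed ones, but are neither listed nor needed, are in the scene too. What is shaped like the short_plug but pink is not meant.

How it is judged:
By the outcome, as a careful person would: the job done as asked, in the order asked, and still so for the second after the job is handed in, with the robot touching nothing.
It also fails if it takes over 70 s, if anything falls off the work surface, if the arm or the gripper's body presses on something with over 40 N, if the wrist force passes 120 N, or if a joint passes its speed limit or range.

## Working session

There is one attempt and no reset: what is moved stays moved. The work goes in short steps, Python scripts to look and compute and a shell command to move; the robot and the scene stay as the last step left them, time stands still between calls to the robot, and variables do not carry over. Pictures are saved under pics/ and viewed, and the job is handed in when it is done.

```bash
ls; mkdir -p pics; python3 - <<'E'
from workcell import arm
import cv2
for n in ["scene","top","wrist"]:
    c=arm.camera(n); cv2.imwrite(f"pics/{n}0.png",c["color"]); print(n,c["K"].tolist(),c["world_to_cam"].round(3).tolist())
s=arm.get_state(); print(s); print(arm.pinch_z)
E
```

```text
pics
scene [[603.3240009997372, 0.0, 313.7678718658153], [0.0, 603.3240009997372, 239.33295793454454], [0.0, 0.0, 1.0]] [[-0.908, -0.419, -0.016, 0.55], [0.289, -0.653, 0.7, -0.204], [-0.304, 0.631, 0.714, -1.866], [0.0, 0.0, 0.0, 1.0]]
top [[528.6169497412945, 0.0, 316.8520579034719], [0.0, 528.6169497412945, 237.7680205674601], [0.0, 0.0, 1.0]] [[0.027, -0.999, 0.021, 0.013], [0.995, 0.029, 0.092, -0.572], [-0.092, 0.018, 0.996, -1.363], [0.0, 0.0, 0.0, 1.0]]
wrist [[398.6637945472032, 0.0, 316.26511184262716], [0.0, 398.6637945472032, 230.86860613280143], [0.0, 0.0, 1.0]] [[0.297, 0.955, -0.002, -0.624], [-0.914, 0.284, -0.291, 0.034], [-0.277, 0.088, 0.957, -0.392], [0.0, 0.0, 0.0, 1.0]]
{'time': 0.15, 'q': array([ 1.09151861e+00,  5.28275805e-01,  1.43360060e+00, -2.41335222e-05,
        1.18139129e+00, -1.78490602e-01]), 'qvel': array([-2.60885660e-05, -1.11098866e-03, -3.91967950e-03, -6.74086224e-04,
        1.95288552e-03, -1.68968085e-04]), 'joint_efforts': array([ 5.89386236e-04, -4.40428305e+01, -1.76841187e+01,  6.33465196e-02,
        5.52539108e-02, -8.74548664e-05]), 'position': array([0.18488176, 0.59644564, 0.22178453]), 'eef_rot': array([[-9.55106202e-01,  2.96262680e-01, -7.52614794e-04],
       [ 2.96263508e-01,  9.55105070e-01, -1.49660739e-03],
       [ 2.75437291e-04, -1.65239130e-03, -9.99998597e-01]]), 'ft_force': array([0.44481812, 0.18786351, 1.28393291]), 'ft_torque': array([-0.01972375,  0.00336083, -0.01662832]), 'finger_gap': 0.08704560673287583}
-0.0187
```

View pics/scene0.png

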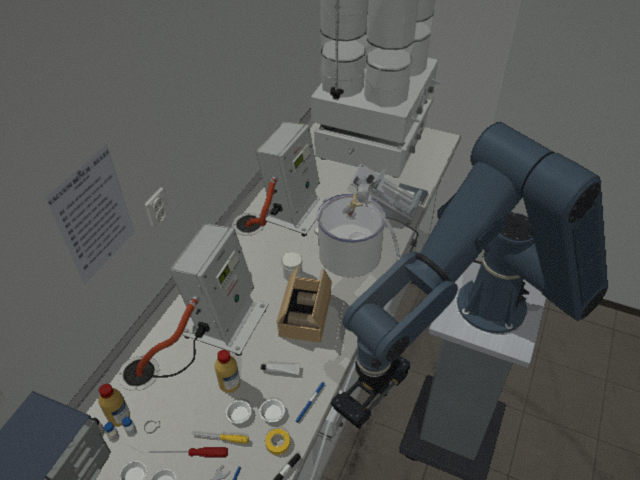

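View pics/top0.png

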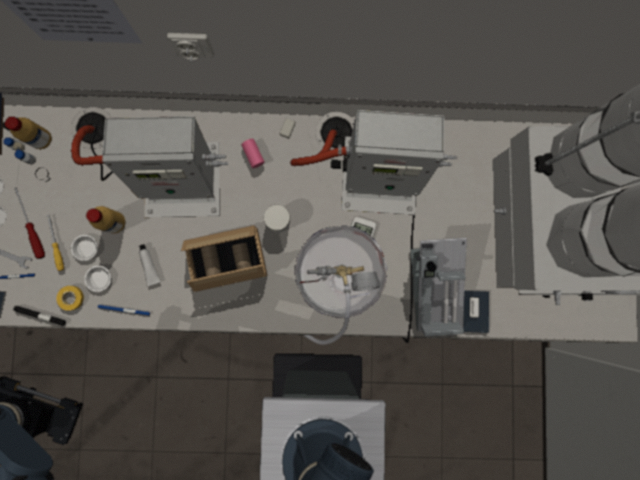

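View pics/wrist0.png

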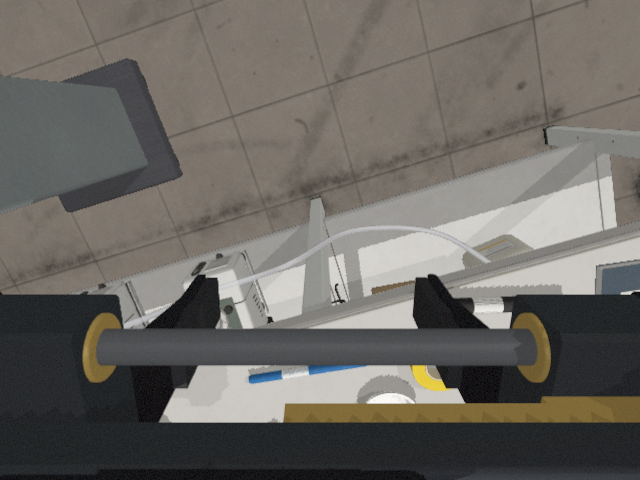

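```bash
cat > h.py <<'E'
from workcell import arm
import numpy as np, cv2
def cam(n):
    c=arm.camera(n); return c
def ray(c,uv):
    K=c["K"];M=c["world_to_cam"];R=M[:3,:3];o=-R.T@M[:3,3]
    d=np.array([(uv[0]-K[0,2])/K[0,0],-(uv[1]-K[1,2])/K[1,1],-1.0]); return o,R.T@d
def atz(c,uv,z):
    o,d=ray(c,uv); return o+d*(z-o[2])/d[2]
def proj(c,p):
    M=c["world_to_cam"]; q=M[:3,:3]@np.asarray(p)+M[:3,3]; K=c["K"]
    return np.array([K[0,0]*q[0]/-q[2]+K[0,2],K[1,1]*-q[1]/-q[2]+K[1,2]])
def tri(cs,uvs):
    A=np.zeros((3,3));b=np.zeros(3);rs=[]
    for c,uv in zip(cs,uvs):
        o,d=ray(c,uv);d=d/np.linalg.norm(d);P=np.eye(3)-np.outer(d,d);A+=P;b+=P@o;rs.append((o,P))
    x=np.linalg.solve(A,b); return x,[np.linalg.norm(P@(x-o)) for o,P in rs]
def crop(c,name,x0,y0,x1,y1,s):
    cv2.imwrite("pics/"+name,cv2.resize(c["color"][y0:y1,x0:x1],None,fx=s,fy=s,interpolation=cv2.INTER_CUBIC))
E
python3 - <<'E'
from h import *
t=cam("top");s=cam("scene")
crop(t,"t_cart.png",170,190,300,300,6)
crop(t,"t_cal.png",400,220,500,345,5)
crop(s,"s_cart.png",260,240,350,350,5)
crop(s,"s_cal.png",310,140,450,260,5)
for q in "carton front_flap back_flap long_plug short_plug caliper long_plug_home seat caliper_reading slide_knob moving_jaw notepad sample_jar grease_tube".split():
    L={}
    for n in ("top","scene"):
        r=arm.landmark_of(n,q) if True else None
        L[n]=r; print(q,n,[(np.round(k["location"],1).tolist(),round(k["score"],2)) for k in r[:3]])
    if L["top"] and L["scene"]:
        x,e=tri([t,s],[L["top"][0]["location"],L["scene"][0]["location"]]); print("   ",x.round(4),np.round(e,4))
E
```

```text
carton top [([230.2, 259.0], 0.69), ([211.0, 263.4], 0.2)]
carton scene [([308.2, 311.9], 0.56)]
    [0.5089 0.2561 0.0017] [0.0017 0.0017]Traceback (most recent call last):
  File "<stdin>", line 10, in <module>
ValueError: it knows: caliper, carton, grease_tube, long_plug, long_plug_home, moving_jaw, notepad, sample_jar, seat, short_plug, slide_knob
```

View pics/t_cart.png

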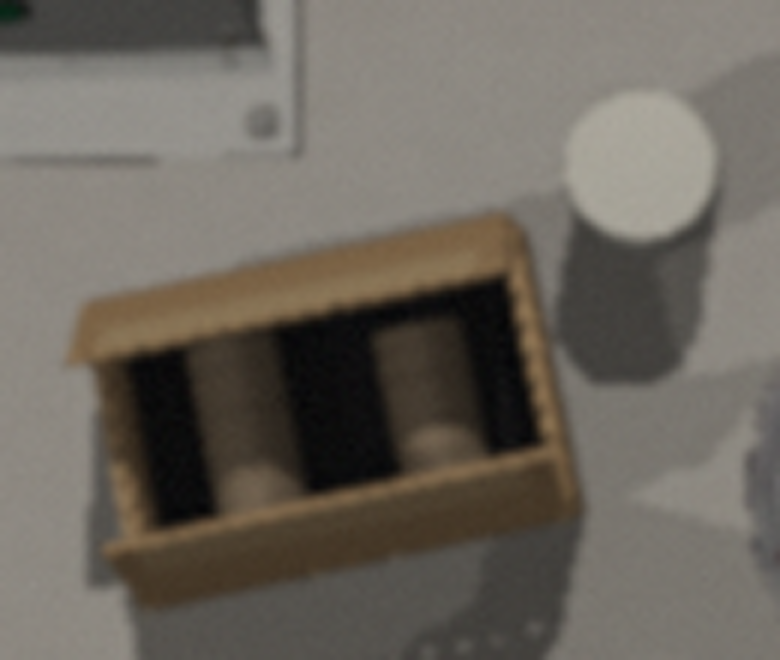

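View pics/t_cal.png

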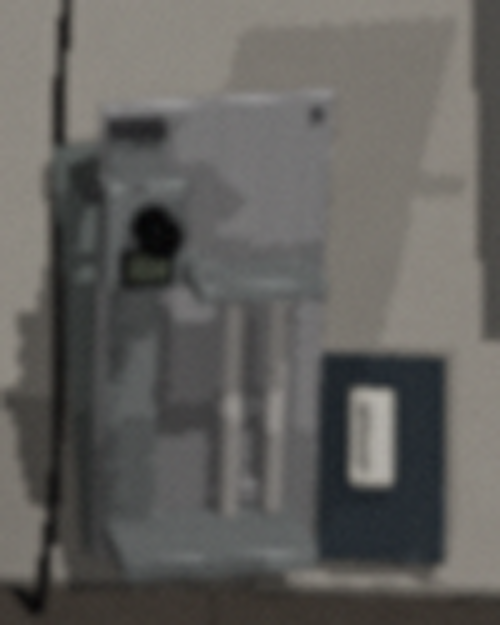

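View pics/s_cart.png

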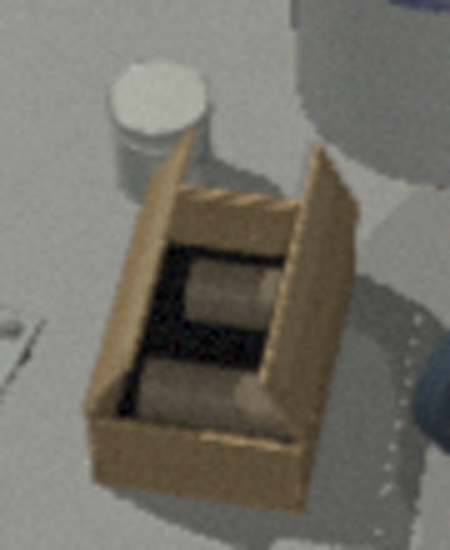

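View pics/s_cal.png

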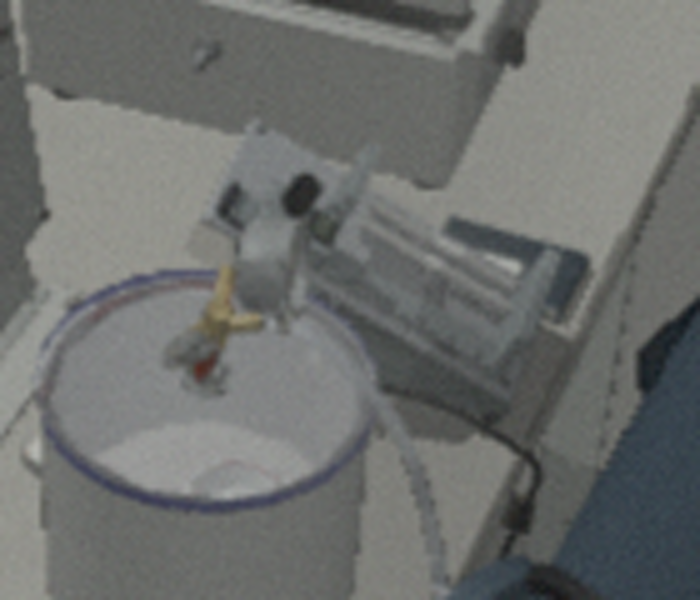

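```bash
python3 - <<'E'
from h import *
t=cam("top");s=cam("scene")
for q in "carton long_plug short_plug caliper long_plug_home seat slide_knob moving_jaw notepad sample_jar grease_tube".split():
    L={}
    for n in ("top","scene"):
        r=arm.landmark_of(n,q)
        L[n]=r; print(q,n,[(np.round(k["location"],1).tolist(),round(k["score"],2)) for k in r[:3]])
    if L["top"] and L["scene"]:
        x,e=tri([t,s],[L["top"][0]["location"],L["scene"][0]["location"]]); print("   ",x.round(4),np.round(e,4))
E
```

```text
carton top [([228.7, 256.8], 0.81)]
carton scene [([304.3, 313.8], 0.76)]
    [ 0.5171  0.2622 -0.0054] [0.0005 0.0005]
long_plug top [([210.7, 262.6], 0.77)]
long_plug scene [([303.8, 319.6], 0.67)]
    [0.4986 0.3036 0.0255] [0.0001 0.0001]
short_plug top [([239.5, 257.6], 0.78), ([253.8, 153.4], 0.78)]
short_plug scene [([308.7, 299.5], 0.48)]
    [0.5152 0.2295 0.0283] [0.0017 0.0017]
caliper top [([439.1, 285.9], 0.82), ([229.8, 257.3], 0.28)]
caliper scene [([387.7, 203.5], 0.62)]
    [ 0.4522 -0.2995  0.0109] [0.0026 0.0026]
long_plug_home top [([212.1, 262.1], 0.59), ([448.9, 308.7], 0.56)]
long_plug_home scene []
seat top [([453.2, 327.1], 0.78)]
seat scene [([417.4, 197.2], 0.62)]
    [ 0.3507 -0.3234  0.0581] [0.0002 0.0002]
slide_knob top [([427.8, 265.1], 0.79)]
slide_knob scene [([370.4, 178.4], 0.66)]
    [ 0.5005 -0.2335  0.1629] [0.0012 0.0012]
moving_jaw top [([427.8, 276.1], 0.67)]
moving_jaw scene [([309.4, 297.6], 0.51), ([371.6, 189.6], 0.47)]
    [ 0.6198 -0.3159 -0.582 ] [0.1522 0.1522]
notepad top [([474.4, 311.6], 0.96), ([279.9, 218.8], 0.44)]
notepad scene [([411.0, 196.1], 0.58)]
    [ 0.3903 -0.3991 -0.0118] [0.0017 0.0017]
sample_jar top [([281.8, 219.6], 0.77)]
sample_jar scene [([292.2, 275.0], 0.89)]
    [ 0.6246  0.1253 -0.0176] [0.0023 0.0023]
grease_tube top [([145.6, 267.2], 0.92)]
grease_tube scene [([279.9, 369.8], 0.68)]
    [0.4864 0.478  0.0092] [0.0043 0.0043]
```

```bash
cat > ov.py <<'E'
from h import *
def Rz(a): return np.array([[np.cos(a),-np.sin(a),0],[np.sin(a),np.cos(a),0],[0,0,1]])
def carton_lines(x,y,yaw,ff=None,bf=None):
    R=Rz(np.radians(yaw)); T=lambda p:R@np.array(p)/1000+np.array([x,y,0])
    L=[]
    for z in (0,62):
        c=[(-64,-94,z),(64,-94,z),(64,94,z),(-64,94,z)]
        L+=[(T(c[i]),T(c[(i+1)%4])) for i in range(4)]
    L+=[(T((a,b,0)),T((a,b,62))) for a in(-64,64) for b in(-94,94)]
    for sgn,a in((-1,ff),(1,bf)):
        if a is None: continue
        ex=sgn*64-sgn*62*np.cos(a); ez=62+62*np.sin(a)
        L+=[(T((ex,-92,ez)),T((ex,92,ez)))]+[(T((sgn*64,b,62)),T((ex,b,ez))) for b in(-92,92)]
    return L
def cal_lines(sx,sy,sz,yaw,reading=None):
    "seat pose; local u up slope, v=y, w off bed (relative to bed, seat at w=31)"
    y_=np.radians(yaw); a=np.radians(25);R=Rz(y_)
    U=R@np.array([np.cos(a),0,np.sin(a)]);V=R@np.array([0,1,0]);W=R@np.array([-np.sin(a),0,np.cos(a)])
    o=np.array([sx,sy,sz])
    T=lambda u,v,w:o+(U*u+V*v+W*(w-31))/1000
    L=[]
    # bed outline
    L+=[(T(0,-37,0),T(0,77,0)),(T(0,49,12),T(160,49,12)),(T(0,75,12),T(160,75,12))]
    for v in(-16,-11,11,16): L+=[(T(0,v,14),T(123,v,14))]
    L+=[(T(0,-22,50),T(0,40,50))]
    if reading is not None:
        r=reading*1000
        L+=[(T(r,-22,50),T(r,40,50)),(T(r,-22,20),T(r,40,20)),(T(r,-22,20),T(r,-22,50)),(T(r+10,-22,50),T(r+10,40,50))]
        for w in(30,58):
            c=[T(r+38+10*np.cos(t),61+10*np.sin(t),w) for t in np.linspace(0,2*np.pi,17)]
            L+=list(zip(c[:-1],c[1:]))
    return L
def draw(c,lines,name,x0,y0,x1,y1,s,col=(0,255,0)):
    im=cv2.resize(c["color"][y0:y1,x0:x1],None,fx=s,fy=s,interpolation=cv2.INTER_CUBIC)
    im=cv2.convertScaleAbs(im,alpha=1.4)
    for a,b in lines:
        p=(proj(c,a)-[x0,y0]+.5)*s;q=(proj(c,b)-[x0,y0]+.5)*s
        cv2.line(im,tuple(int(v) for v in p),tuple(int(v) for v in q),col,1,cv2.LINE_AA)
    cv2.imwrite("pics/"+name,im); return im
E
python3 - <<'E'
from ov import *
t=cam("top");s=cam("scene")
L=carton_lines(.510,.264,12,1.1,1.1)
a=draw(t,L,"a.png",170,200,300,300,6);b=draw(s,L,"b.png",265,245,345,345,6)
C=cal_lines(.352,-.323,.058,9,.145)
a=draw(t,C,"c.png",400,230,500,345,6);b=draw(s,C,"d.png",340,150,440,240,7)
E
```

```text
(no output)
```

View pics/a.png

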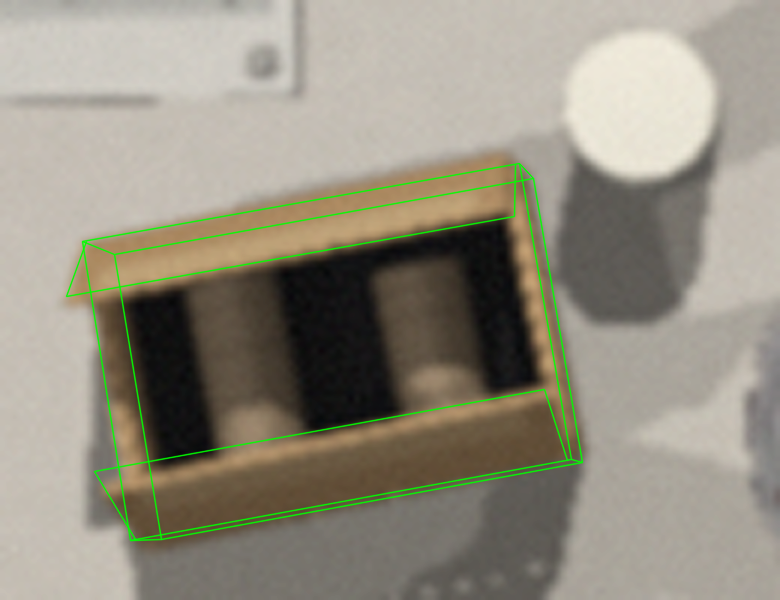

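View pics/b.png

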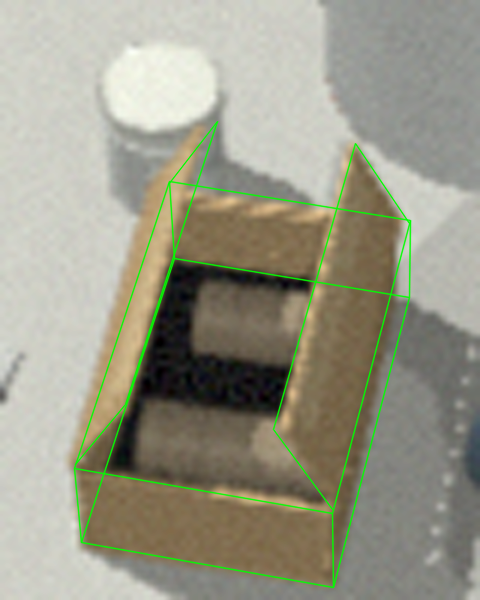

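View pics/c.png

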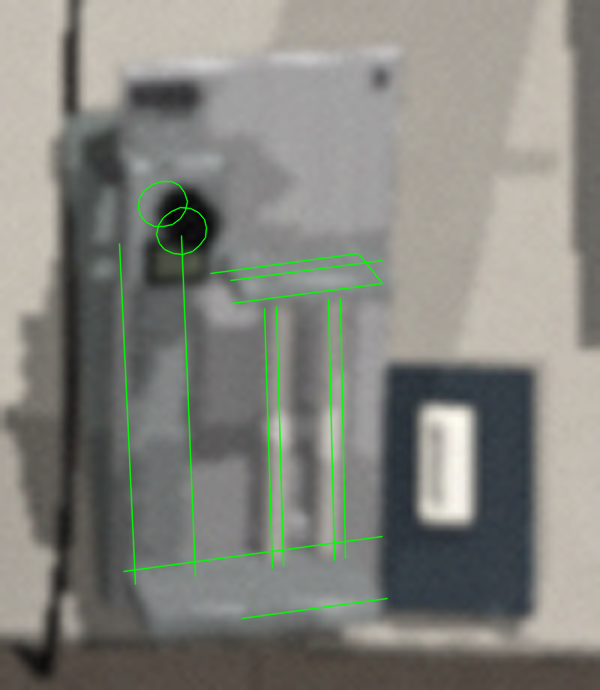

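View pics/d.png

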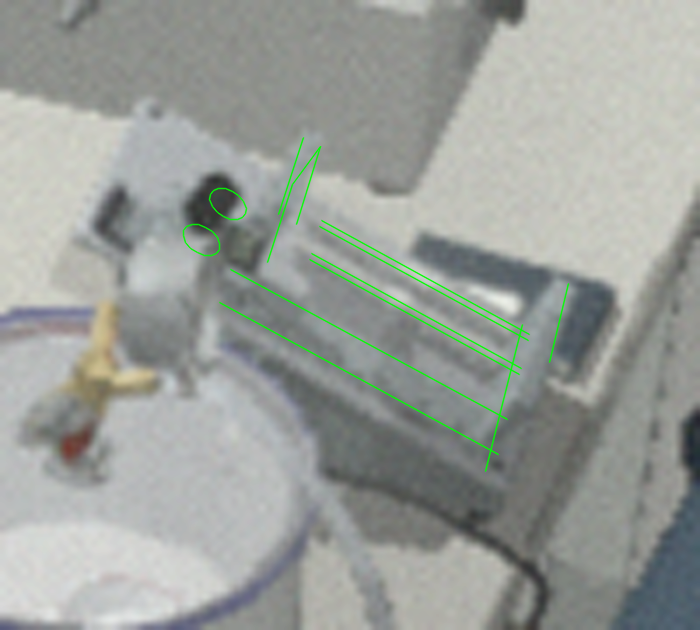

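```bash
python3 - <<'E'
from ov import *
t=cam("top");s=cam("scene")
R=Rz(np.radians(13.5))
def loc(p): return (R.T@(p-np.array([.510,.262,0]))).round(3)
for uv,z in [((219,215),0.01),((215,198),.03),((150,198),.03),((277,222),.076),((196,118),.25),((213,150),.2)]: p=atz(t,uv,z);print(uv,p.round(3),loc(p))
L=carton_lines(.511,.262,13.5,1.0,1.2)
draw(t,L,"a2.png",170,200,300,300,6);draw(s,L,"b2.png",265,245,345,345,6)
crop(s,"inst.png",170,110,340,360,3.0) 
o=np.array([.511,.262,0])
for d in(-92,0,92): print(d,(o+R@np.array([d/1000,0,0])).round(3))
E
python3 -m handwheel '[[[0,0,0],0]]' 1
```

```text
(219, 215) [0.626 0.29  0.01 ] [0.12 0.   0.01]
(215, 198) [0.668 0.299 0.03 ] [ 0.163 -0.001  0.03 ]
(150, 198) [0.663 0.469 0.03 ] [0.197 0.165 0.03 ]
(277, 222) [0.604 0.132 0.076] [ 0.061 -0.149  0.076]
(196, 118) [0.812 0.311 0.25 ] [ 0.305 -0.023  0.25 ]
(213, 150) [0.753 0.279 0.2  ] [ 0.24  -0.041  0.2  ]
-92 [0.422 0.241 0.   ]
0 [0.511 0.262 0.   ]
92 [0.6   0.283 0.   ]
time: 1.85
position: [0.1851, 0.5969, 0.2225]
eef_rot: [[-0.955, 0.296, -0.0], [0.296, 0.955, -0.0], [0.0, -0.0, -1.0]]
ft_force: [-0.4, -0.0, 0.0]
finger_gap: 0.0838
```

View pics/a2.png

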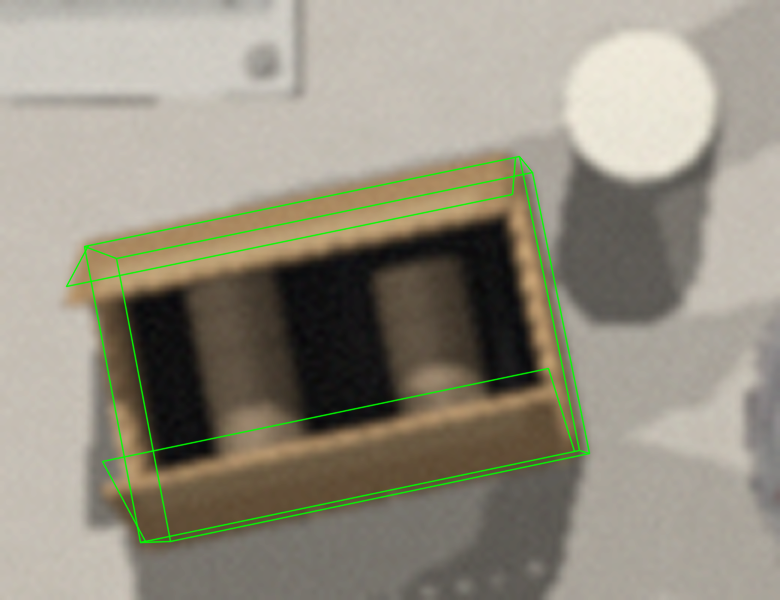

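View pics/b2.png

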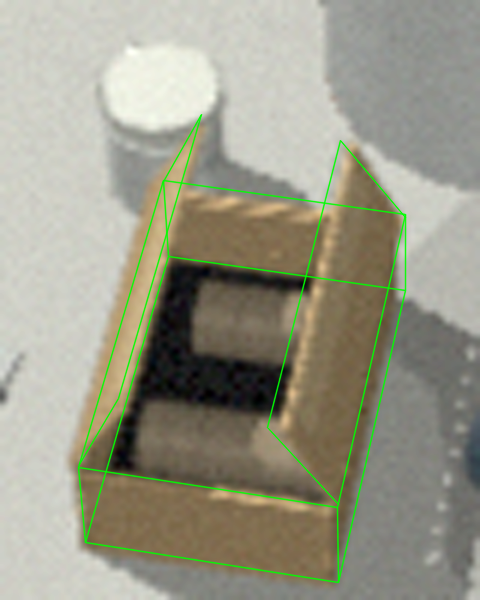

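View pics/inst.png

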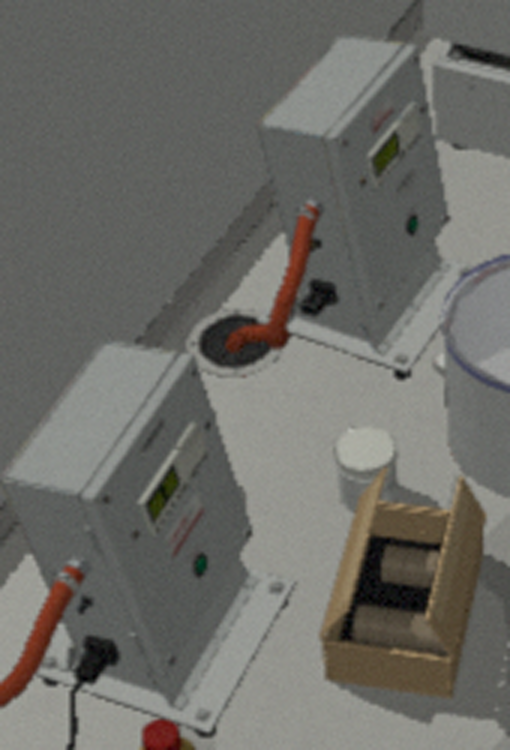

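```bash
python3 -m handwheel '[[[33,-34,0],3],[[33,-34,0],3],[[33,-34,0],3],[[33,-34,0],3],[[33,-34,0],3],[[33,-34,0],3],[[33,-34,0],3],[[33,-34,0],3]]' 1
python3 -m handwheel '[[[31,-31,0],3],[[31,-31,0],3.4],[[0,0,0],0]]' 1
python3 - <<'E'
from ov import *
w=cam("wrist");t=cam("top");crop(w,"w1.png",0,0,640,480,1);crop(t,"t1.png",120,130,420,350,2.5)
E
```

```text
time: 2.65
position: [0.4504, 0.3234, 0.2228]
eef_rot: [[-0.993, -0.12, 0.0], [-0.12, 0.993, 0.0], [-0.001, 0.0, -1.0]]
ft_force: [0.6, 0.5, -1.0]
finger_gap: 0.023
time: 2.95
position: [0.5161, 0.2591, 0.2228]
eef_rot: [[-0.975, -0.223, 0.004], [-0.223, 0.975, -0.001], [-0.004, -0.002, -1.0]]
ft_force: [-0.2, 0.3, -0.2]
finger_gap: 0.0028
```

View pics/w1.png

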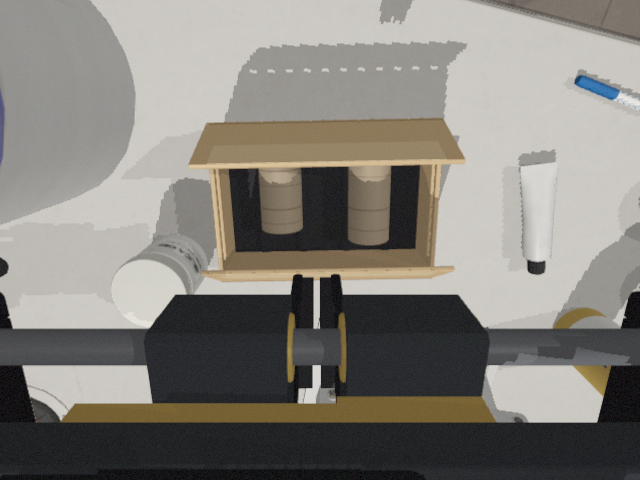

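View pics/t1.png

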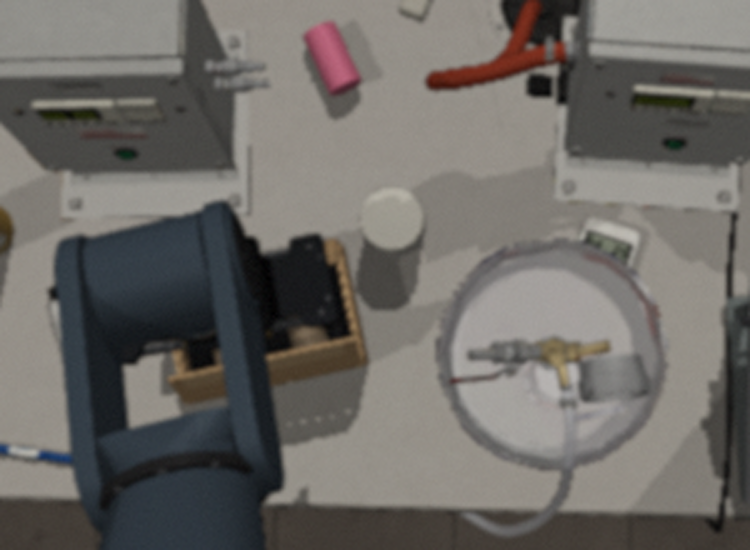

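```bash
python3 - <<'E'
from ov import *
w=cam("wrist")
draw(w,carton_lines(.511,.263,13.2,1.15,1.08),"w1o.png",100,100,500,320,2)
for q in ["carton","long_plug","short_plug"]:
    for k in arm.landmark_of("wrist",q)[:2]:print(q,np.round(k["location"],1),round(k["score"],2),atz(w,k["location"],0 if q=="carton" else .028).round(4))
E
```

```text
carton [317.4 192. ] 0.82 [0.5081 0.2629 0.    ]
long_plug [363.6 190.5] 0.77 [0.4919 0.3021 0.028 ]
short_plug [277.6 195.1] 0.82 [0.5135 0.2269 0.028 ]
```

View pics/w1o.png

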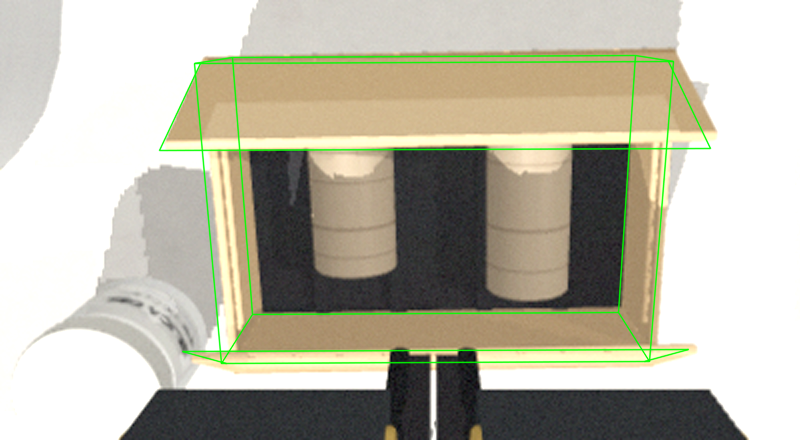

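```bash
python3 -m handwheel '[[[-3,2,-35],0.2],[[-3,2,-35],0.3],[[0,0,-35],0],[[0,0,-32],0],[[0,0,0],0]]' 1
python3 -m handwheel '[[[-14,-3.5,0],0],[[-14,-3.5,0],0],[[-14,-3.5,0],0],[[-14,-3.5,0],0],[[-10,-2.5,0],0],[[0,0,0],0]]' 1
python3 - <<'E'
from ov import *
w=cam("wrist");crop(w,"w2.png",0,0,640,480,1);s=cam("scene");crop(s,"s2.png",250,220,390,340,5)
E
```

```text
time: 3.75
position: [0.5009, 0.267, 0.0818]
eef_rot: [[-0.971, -0.238, -0.009], [-0.238, 0.971, -0.003], [0.01, -0.0, -1.0]]
ft_force: [-0.1, -0.7, 0.5]
finger_gap: 0.0004
time: 4.35
position: [0.438, 0.2508, 0.0868]
eef_rot: [[-0.971, -0.237, 0.0], [-0.237, 0.971, 0.0], [-0.0, 0.0, -1.0]]
ft_force: [0.5, -0.5, -0.6]
finger_gap: 0.0005
```

View pics/w2.png

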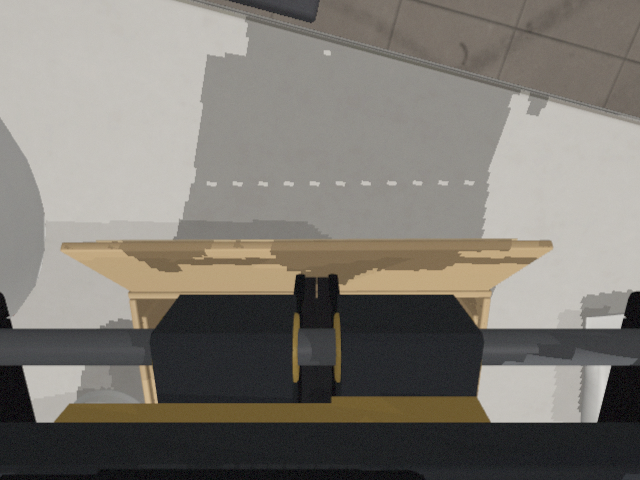

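View pics/s2.png

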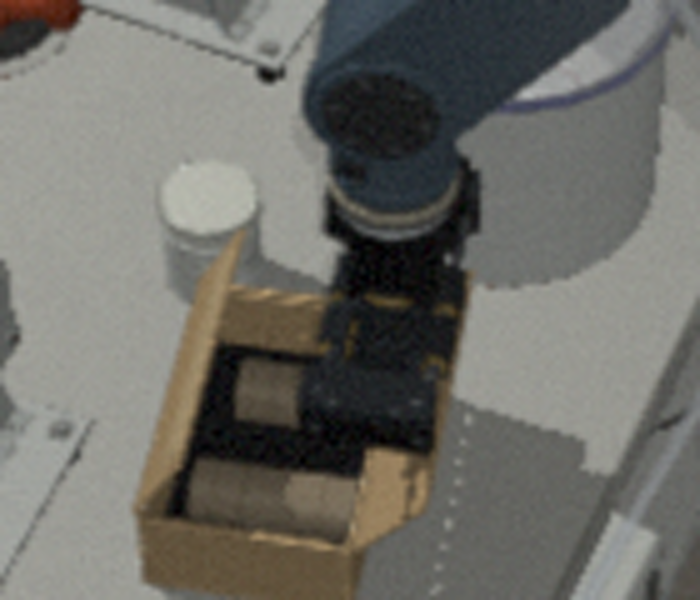

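```bash
python3 -m handwheel '[[[-10,-2.4,0],0],[[-9,-2.2,-1],0],[[0,0,0],0]]' 1
python3 - <<'E'
from ov import *
w=cam("wrist");crop(w,"w3.png",0,0,640,480,1)
E
```

```text
time: 4.75
position: [0.4199, 0.2458, 0.0848]
eef_rot: [[-0.972, -0.236, 0.001], [-0.236, 0.972, 0.0], [-0.001, 0.0, -1.0]]
ft_force: [1.0, 0.5, 2.6]
finger_gap: -0.0001
```

View pics/w3.png

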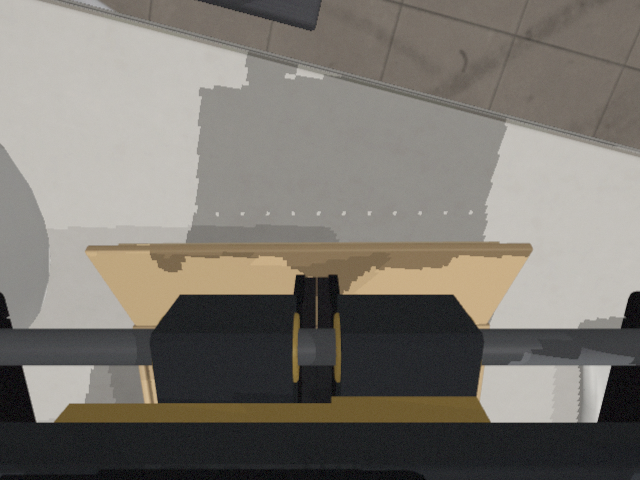

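```bash
cat > fa.py <<'E'
from ov import *
def fang(c,uv,sgn):
    R=Rz(np.radians(13.7)); best=None
    o,d=ray(c,uv); o=R.T@(o-np.array([.510,.264,0]));d=R.T@d
    for a in np.linspace(.8,2.7,400):
        x=sgn*(.064-.062*np.cos(a));z=.062+.062*np.sin(a)
        t=(z-o[2])/d[2];e=abs(o[0]+t*d[0]-x)
        if best is None or e<best[0]: best=(e,a)
    return best
E
python3 - <<'E'
from fa import *
w=cam("wrist");print(fang(w,(310,247),-1))
E
```

```text
(np.float64(0.00010151949983151776), np.float64(2.6333333333333337))
```

```bash
python3 -m handwheel '[[[-3,-0.7,0],0],[[-2,-0.5,0],0],[[0,0,0],0]]' 1
python3 - <<'E'
from fa import *
w=cam("wrist");crop(w,"w4.png",0,0,640,480,1)
E
```

```text
time: 5.15
position: [0.4188, 0.2455, 0.0853]
eef_rot: [[-0.972, -0.236, 0.008], [-0.236, 0.972, 0.002], [-0.008, 0.0, -1.0]]
ft_force: [5.5, 1.5, 2.3]
finger_gap: 0.0003
```

View pics/w4.png

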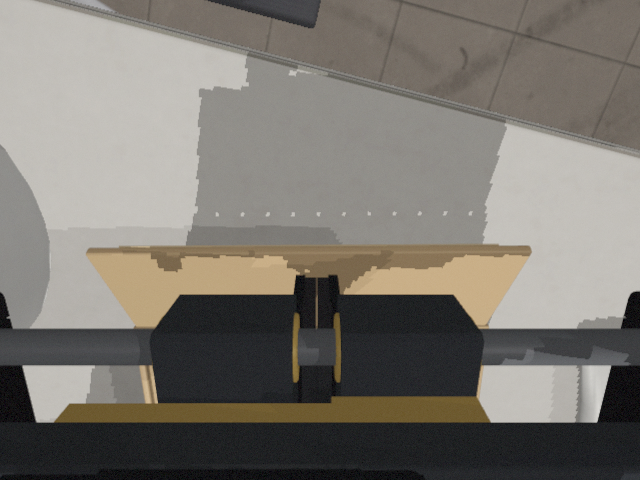

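```bash
python3 -m handwheel '[[[25,6,0],0],[[25,6,0],0],[[25,6,0],0],[[20,5,0],0],[[14,3.4,0],0],[[14,3.4,0],0],[[14,3.4,0],0],[[14,3.4,0],0]]' 1
python3 -m handwheel '[[[12,2.9,0],0],[[8,2,0],0],[[5,1.2,0],0],[[0,0,0],0]]' 1
python3 - <<'E'
from fa import *
w=cam("wrist");crop(w,"w5.png",0,0,640,480,1)
s=cam("scene");crop(s,"s5.png",250,220,390,340,5)
R=Rz(np.radians(13.7));print(R.T@(arm.get_state()["position"]-np.array([.510,.264,0])))
E
```

```text
time: 6.0
position: [0.5639, 0.2807, 0.0832]
eef_rot: [[-0.972, -0.236, -0.006], [-0.236, 0.972, -0.002], [0.007, -0.0, -1.0]]
ft_force: [-2.9, -0.5, -0.6]
finger_gap: 0.0007
time: 6.4
position: [0.5913, 0.2873, 0.0842]
eef_rot: [[-0.972, -0.236, -0.0], [-0.236, 0.972, -0.0], [0.0, -0.0, -1.0]]
ft_force: [0.4, 0.2, 0.1]
finger_gap: 0.0007
[0.08404715 0.00346289 0.08443701]
```

View pics/s5.png

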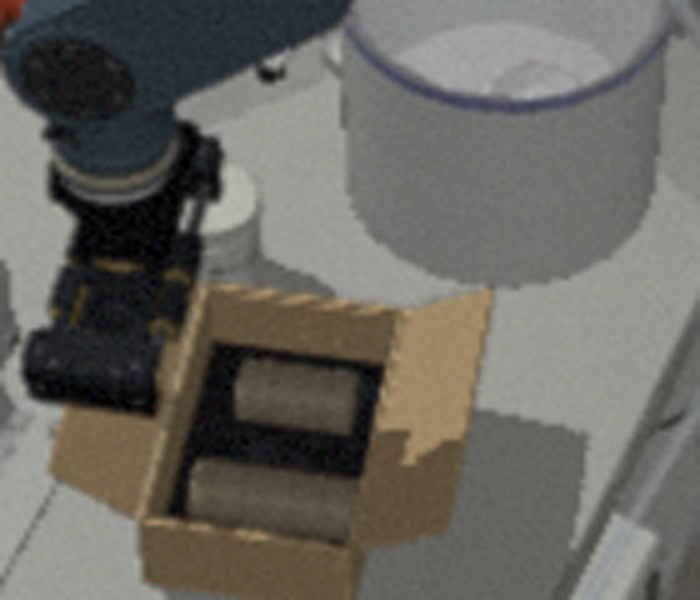

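```bash
python3 -m handwheel '[[[5,1.2,0],0],[[4,1,0],0],[[0,0,0],0]]' 1
python3 -m handwheel '[[[3,0.7,0],0],[[0,0,0],0]]' 1
python3 -m handwheel '[[[-15,-3.5,0],0],[[-30,-7,30],0],[[-35,-8,40],0],[[-20,4,40],0],[[0,10,0],0],[[0,0,0],0]]' 0.3 
python3 - <<'E'
from fa import *
w=cam("wrist");crop(w,"w6.png",0,0,640,480,1)
s=cam("scene");crop(s,"s6.png",250,220,390,340,5)
for n,c in(("wrist",w),("scene",s)):
  for q in ["carton","long_plug","short_plug"]:
    for k in arm.landmark_of(n,q)[:2]:print(n,q,np.round(k["location"],1),round(k["score"],2),atz(c,k["location"],0 if q=="carton" else .028).round(4))
draw(w,carton_lines(.510,.264,13.7,2.6,2.6),"w6o.png",60,0,640,300,1.35)
E
```

```text
time: 6.8
position: [0.5984, 0.2892, 0.0846]
eef_rot: [[-0.972, -0.236, -0.005], [-0.236, 0.972, -0.001], [0.005, -0.0, -1.0]]
ft_force: [-4.2, -1.6, 3.7]
finger_gap: 0.0004
time: 7.0
position: [0.5986, 0.2892, 0.0844]
eef_rot: [[-0.972, -0.237, -0.011], [-0.237, 0.972, -0.003], [0.011, -0.0, -1.0]]
ft_force: [-8.7, -3.0, 8.0]
finger_gap: 0.0005
time: 7.6
position: [0.5069, 0.2877, 0.1935]
eef_rot: [[-0.971, -0.238, 0.005], [-0.238, 0.971, 0.002], [-0.006, 0.001, -1.0]]
ft_force: [0.0, -0.5, -0.0]
finger_gap: 0.0409
wrist carton [289.5 194.4] 0.86 [0.5071 0.2633 0.    ]
wrist long_plug [334.8 194.4] 0.7 [0.4919 0.3005 0.028 ]
wrist short_plug [243.6 199.9] 0.88 [0.5146 0.2274 0.028 ]
scene carton [387.7 206.2] 0.64 [ 0.4483 -0.2985  0.    ]
scene carton [304.5 315.5] 0.59 [0.5123 0.2716 0.    ]
scene long_plug [303.  320.9] 0.65 [0.498  0.3105 0.028 ]
scene short_plug [308.3 297.8] 0.77 [0.521  0.2242 0.028 ]
```

View pics/s6.png

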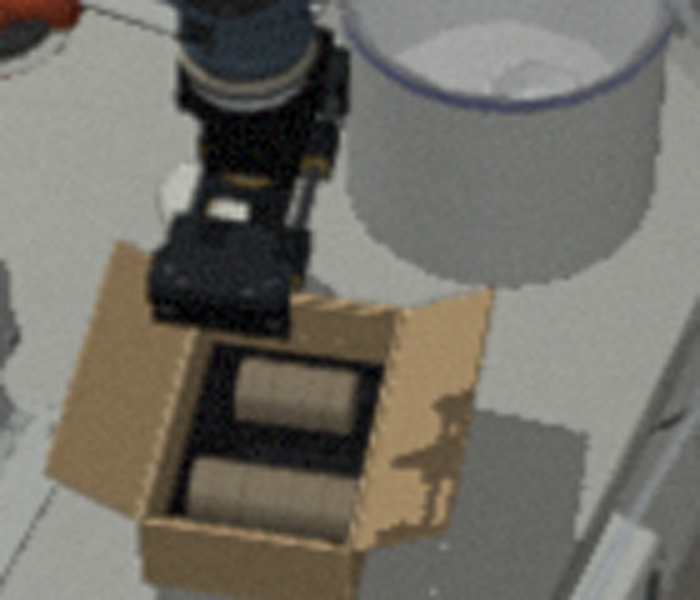

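View pics/w6o.png

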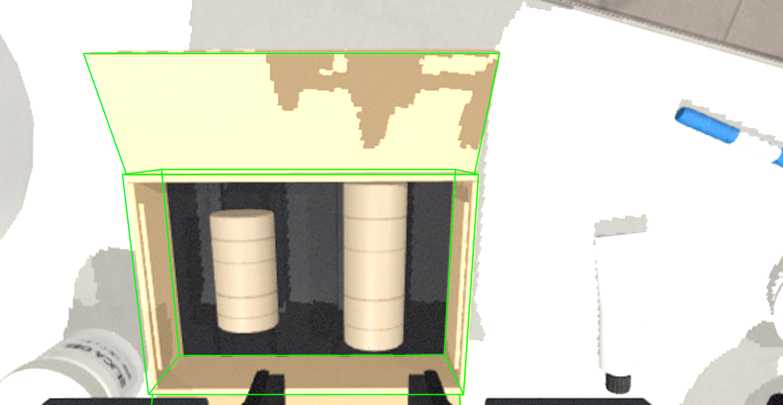

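```bash
python3 - <<'E'
from fa import *
w=cam("wrist");R=Rz(np.radians(13.7))
def l(uv,z): p=atz(w,uv,z); return p.round(4),(R.T@(p-np.array([.510,.264,0]))).round(4)
f=lambda x,y:(60+x/1.35,y/1.35)
print(l(f(374,349),.047)); print(l(f(374,270),.040)); print(l(f(344,300),.035),l(f(405,298),.035))
print("short",l(f(243,212),.047),l(f(247,331),.047))
draw(w,[],"w6c.png",270,110,400,290,3.3)
print(l((334.8,194.4),.028))
E
```

```text
(array([0.5366, 0.3112, 0.047 ]), array([0.037 , 0.0396, 0.047 ]))
(array([0.4906, 0.2997, 0.04  ]), array([-0.0104,  0.0393,  0.04  ]))
(array([0.5141, 0.2871, 0.035 ]), array([0.0095, 0.0214, 0.035 ])) (array([0.5041, 0.3231, 0.035 ]), array([0.0083, 0.0588, 0.035 ]))
short (array([0.4743, 0.2191, 0.047 ]), array([-0.0453, -0.0351,  0.047 ])) (array([0.5433, 0.2343, 0.047 ]), array([ 0.0253, -0.0368,  0.047 ]))
(array([0.4889, 0.298 , 0.028 ]), array([-0.0125,  0.038 ,  0.028 ]))
```

View pics/w6c.png

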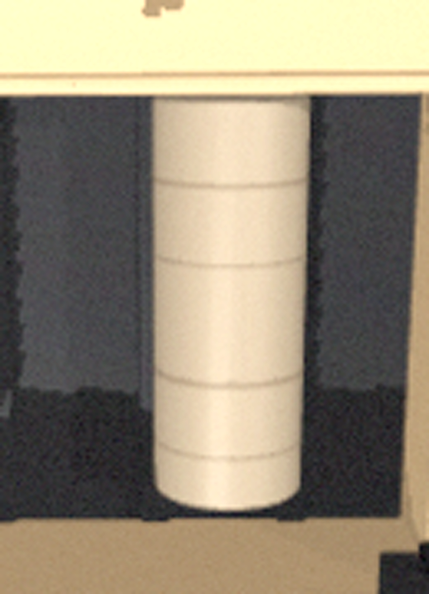

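```bash
python3 -m handwheel '[[[-19,11.6,0],0],[[0,0,-40],0],[[0,0,-40],0],[[0,0,-20],0],[[0,0,0],0]]' 0.35
python3 - <<'E'
from fa import *
w=cam("wrist");crop(w,"w7.png",0,0,640,480,1)
E
```

```text
time: 8.55
position: [0.4842, 0.2968, 0.0885]
eef_rot: [[-0.972, -0.236, -0.007], [-0.236, 0.972, -0.003], [0.007, -0.001, -1.0]]
ft_force: [-0.5, -0.0, 0.9]
finger_gap: 0.0564
```

View pics/w7.png

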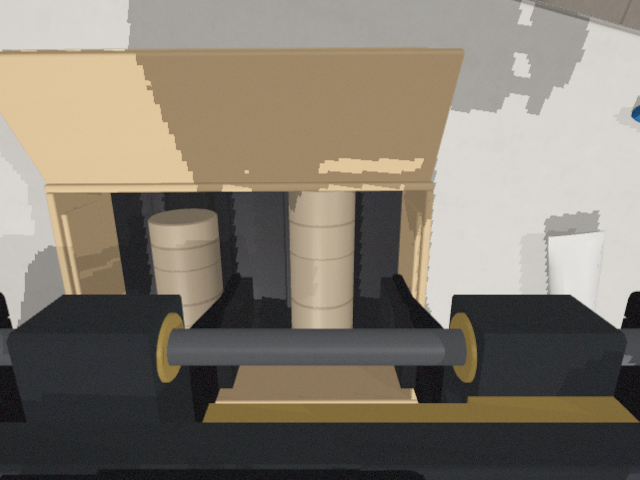

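```bash
python3 -m handwheel '[[[3.5,2.5,-20],0],[[0,0,-20],0],[[0,0,-16],0],[[0,0,-10],0],[[0,0,-4],0],[[0,0,0],0]]' 0.35
python3 - <<'E'
from fa import *
w=cam("wrist");crop(w,"w8.png",0,0,640,480,1)
E
```

```text
time: 9.2
position: [0.4906, 0.3005, 0.0222]
eef_rot: [[-0.972, -0.236, 0.001], [-0.236, 0.972, 0.0], [-0.001, 0.0, -1.0]]
ft_force: [0.1, 0.5, 1.0]
finger_gap: 0.0567
```

View pics/w8.png

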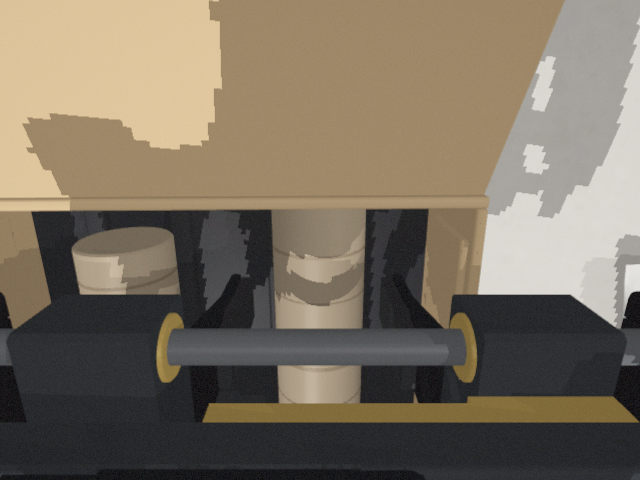

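```bash
python3 -m handwheel '[[[-2.5,-1,-4],0],[[0,0,0],0]]' 0.35
python3 -m handwheel '[[[0,0,0],0],[[0,0,0],0],[[0,0,0],0],[[0,0,0],0],[[0,0,0],0]]' 1 25
python3 -m handwheel '[[[0,0,5],0],[[0,0,10],0],[[0,0,20],0],[[0,0,30],0],[[0,0,20],0],[[0,0,0],0]]' 
python3 - <<'E'
from fa import *
w=cam("wrist");crop(w,"w9.png",0,0,640,480,1)
s=cam("scene");crop(s,"s9.png",250,220,390,340,5)
E
```

```text
time: 9.45
position: [0.4871, 0.2992, 0.018]
eef_rot: [[-0.972, -0.236, -0.0], [-0.236, 0.972, -0.0], [0.0, -0.0, -1.0]]
ft_force: [0.2, 0.3, -0.2]
finger_gap: 0.0566
time: 9.95
position: [0.4877, 0.2999, 0.0179]
eef_rot: [[-0.972, -0.236, 0.0], [-0.236, 0.972, 0.001], [-0.001, 0.001, -1.0]]
ft_force: [0.1, 3.1, 0.6]
finger_gap: 0.0371
time: 10.55
position: [0.4896, 0.2999, 0.1059]
eef_rot: [[-0.972, -0.236, 0.006], [-0.236, 0.972, 0.002], [-0.006, 0.0, -1.0]]
ft_force: [0.3, 0.3, -2.5]
finger_gap: 0.0373
```

View pics/w9.png

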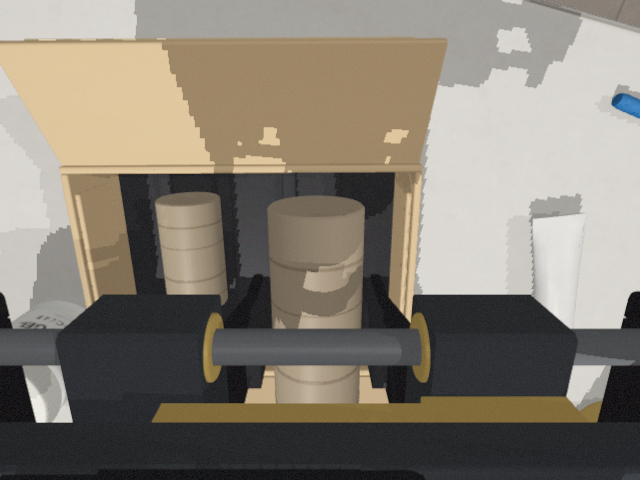

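View pics/s9.png

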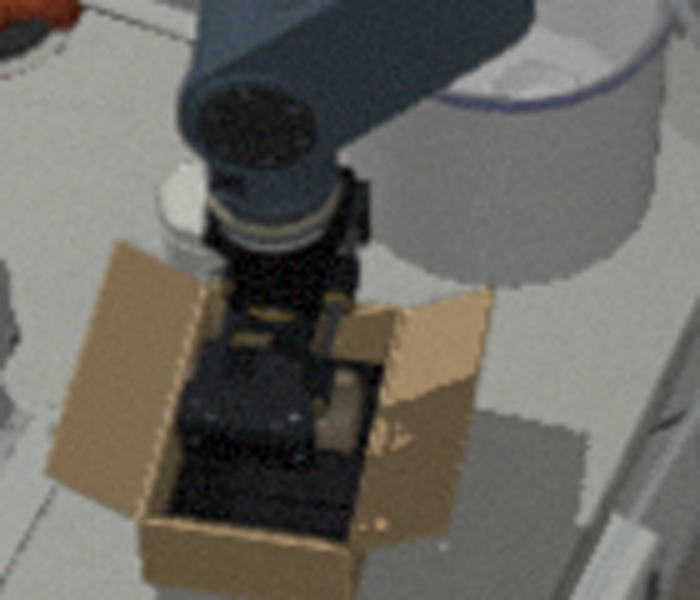

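```bash
python3 -m handwheel '[[[0,0,30],0],[[0,0,45],0],[[0,0,45],0],[[0,0,45],0],[[0,0,45],0],[[0,0,30],0],[[0,0,0],0]]' 
python3 - <<'E'
from fa import *
print(arm.get_state()["q"])
w=cam("wrist");crop(w,"w10.png",0,0,640,480,1)
E
```

```text
time: 11.35
position: [0.4896, 0.3001, 0.3462]
eef_rot: [[-0.972, -0.236, 0.008], [-0.236, 0.972, 0.003], [-0.008, 0.001, -1.0]]
ft_force: [1.3, -0.2, -3.4]
finger_gap: 0.0376
[ 3.55425654e-01  3.35748500e-01  1.40235272e+00 -1.40105285e-04
  1.39551870e+00 -1.45388733e+00]
```

View pics/w10.png

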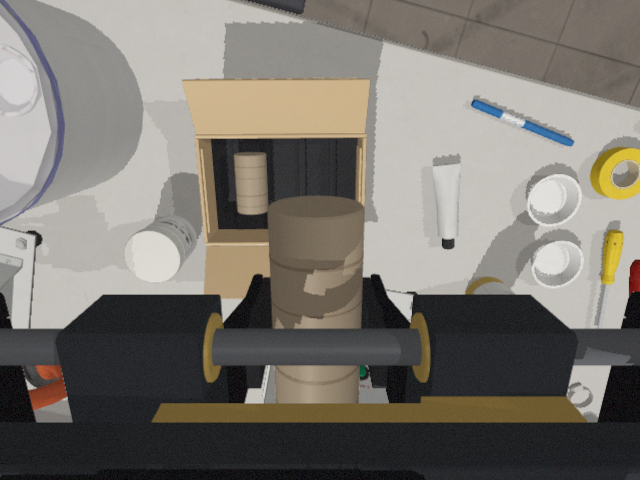

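```bash
python3 -m handwheel '[[[0,-30,0],0],[[0,-45,0],0],[[0,-45,0],0],[[0,-45,0],0],[[0,-45,0],0],[[0,-45,0],0],[[0,-45,0],0],[[0,-45,0],0]]' 
python3 -m handwheel '[[[-10,-45,0],-2],[[-10,-45,0],-2],[[-10,-20,0],-2],[[0,0,0],0],[[0,0,0],0]]' 
python3 - <<'E'
from fa import *
print(arm.get_state()["q"])
w=cam("wrist");crop(w,"w11.png",0,0,640,480,1)
for q in ["caliper","seat","long_plug_home","slide_knob","moving_jaw","notepad"]:
    for k in arm.landmark_of("wrist",q)[:2]:print(q,np.round(k["location"],1),round(k["score"],2))
E
```

```text
time: 12.2
position: [0.4853, -0.0468, 0.3389]
eef_rot: [[-0.972, -0.236, -0.007], [-0.236, 0.972, 0.003], [0.007, 0.004, -1.0]]
ft_force: [0.2, 0.1, -2.7]
finger_gap: 0.0373
time: 12.7
position: [0.4561, -0.1549, 0.3398]
eef_rot: [[-0.991, -0.132, -0.005], [-0.132, 0.991, 0.004], [0.005, 0.005, -1.0]]
ft_force: [-0.1, 0.8, -2.5]
finger_gap: 0.0378
[-5.60499611e-01  2.01935032e-01  1.61174677e+00  8.15664168e-04
  1.33453655e+00 -2.26396177e+00]
caliper [193.1 157.4] 0.61
seat [168.8  65.8] 0.73
long_plug_home [166.5 117.2] 0.61
slide_knob [217.9 242.7] 0.92
notepad [124.9  95.7] 0.56
```

View pics/w11.png

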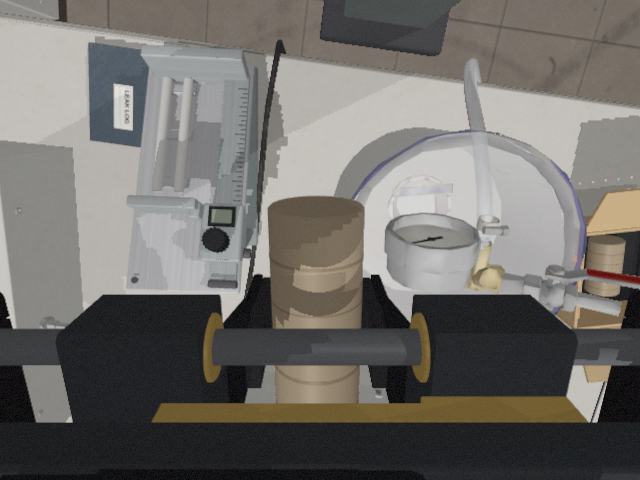

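```bash
python3 - <<'E'
from fa import *
w=cam("wrist")
np.save("w11K.npy",w["K"]);np.save("w11M.npy",w["world_to_cam"]);cv2.imwrite("pics/w11raw.png",w["color"])
draw(w,[],"w12.png",80,30,270,300,2.2*1)
draw(w,[],"w12a.png",110,35,260,125,5)
draw(w,[],"w12b.png",110,170,260,290,5)
draw(w,cal_lines(.352,-.323,.058,6,.145),"w12o.png",80,30,280,300,2.2)
E
```

```text
(no output)
```

View pics/w12a.png

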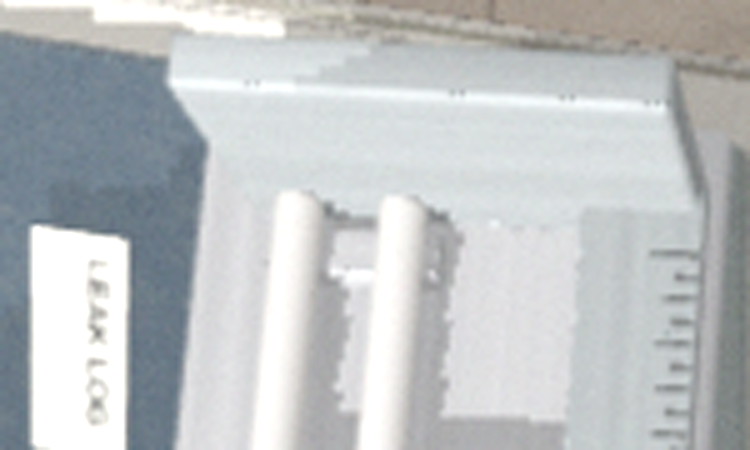

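View pics/w12b.png

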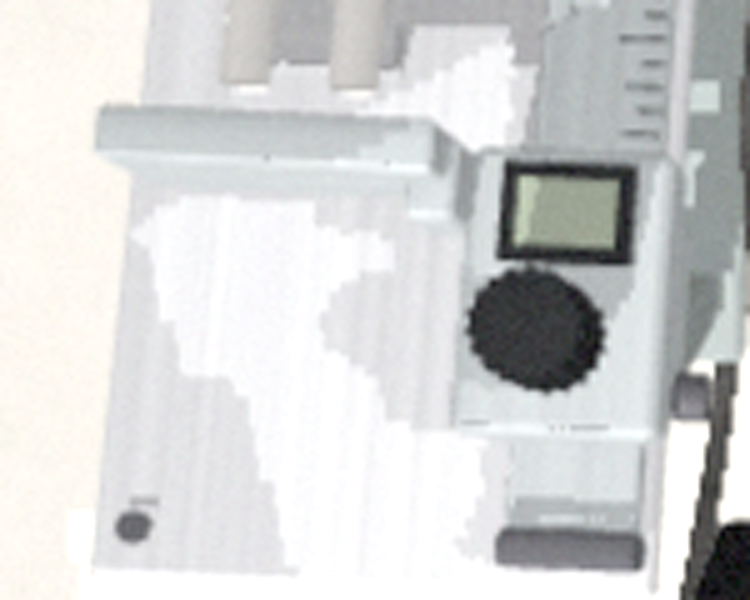

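View pics/w12o.png

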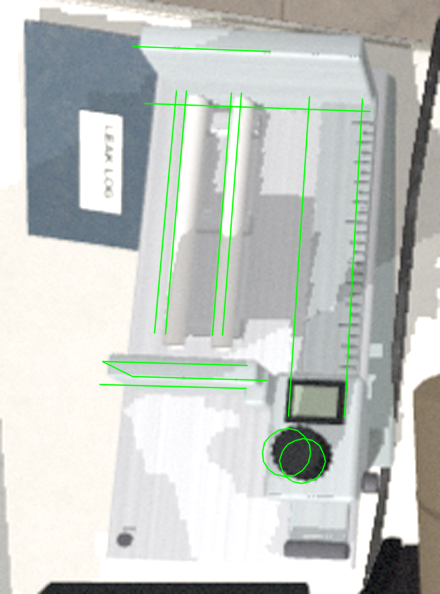

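```bash
cat > fit.py <<'E'
from ov import *
from scipy.optimize import least_squares
w={"K":np.load("w11K.npy"),"world_to_cam":np.load("w11M.npy")}
t=cam("top");s=cam("scene")
a=lambda x,y:(110+(x-2)/5,35+(y-2)/5); b=lambda x,y:(110+(x-2)/5,170+(y-2)/5)
tt=lambda x,y:(400+(x-2.5)/6,230+(y-2.5)/6); ss=lambda x,y:(340+(x-3)/7,150+(y-3)/7)
# cam,uv,(u,v,w,readingflag),weight ; u None=free
P=[(w,b(537,330),(38,61,58,1),1),(w,b(97,106),(0,-22,50,1),1),
 (w,a(667,103),(0,77,50,0),.5),(w,a(170,82),(0,-37,50,0),.5),(w,a(205,148),(0,-37,0,0),.7),
 (w,b(247,84),(123,-11,12,0),.7),(w,b(357,90),(123,11,12,0),.7),
 (w,a(300,194),(0,-11,14,0),.5),(w,a(402,198),(0,11,14,0),.5),
 (t,tt(185,222),(38,61,58,1),.7),(t,tt(283,305),(123,11,12,0),.7),(t,tt(334,300),(123,-11,12,0),.7),
 (s,ss(213,185),(38,61,58,1),.7)]
free=[(w,b(128,240),-37),(w,b(98,540),-37)]
def frame(p):
    R=Rz(p[3]);A=np.radians(25)
    return R@[np.cos(A),0,np.sin(A)],R@[0,1,0],R@[-np.sin(A),0,np.cos(A)]
def pt(p,u,v,ww): U,V,W=frame(p); return p[:3]+(U*u+V*v+W*(ww-31))/1000
def res(p,full=False):
    r=[]
    for c,uv,(u,v,ww,f),wt in P: r.append(wt*(proj(c,pt(p,u+f*p[4]*1000,v,ww))-uv))
    for i,(c,uv,v) in enumerate(free): r.append(.5*(proj(c,pt(p,p[5+i]*1000,v,0))-uv))
    return np.concatenate(r)
if __name__=="__main__":
    S=least_squares(res,[.352,-.323,.058,.12,.14,.15,.2],loss="soft_l1",x_scale=[.01,.01,.01,.1,.01,.1,.1])
    p=S.x;print(p.round(4),np.degrees(p[3]));print(res(p).reshape(-1,2).round(1).tolist())
    np.save("cal.npy",p)
    ww=dict(w,color=cv2.imread("pics/w11raw.png"))
    L=cal_lines(*p[:3],np.degrees(p[3]),p[4])
    draw(ww,L,"fw.png",80,30,280,300,2.2);draw(t,L,"ft.png",400,230,500,345,4);draw(s,L,"fs.png",340,150,440,240,6)
    print("home",pt(p,50,0,31).round(4),"knob",pt(p,p[4]*1000+38,61,46).round(4))
E
python3 fit.py
```

```text
[ 0.3528 -0.3122  0.0713  0.0889  0.1382  0.1543  0.2157] 5.095269475230263
[[-1.0, -0.1], [0.9, 0.5], [2.8, 0.4], [-7.0, -0.4], [-0.3, 9.2], [0.1, -0.2], [-0.0, -0.3], [0.1, -0.9], [0.4, -0.8], [0.2, 0.9], [-0.8, -0.9], [-0.6, -0.7], [1.5, 0.2], [-0.1, -0.0], [-0.3, -0.0]]
home [ 0.3979 -0.3082  0.0924] knob [ 0.5001 -0.2379  0.1593]
```

View pics/fw.png

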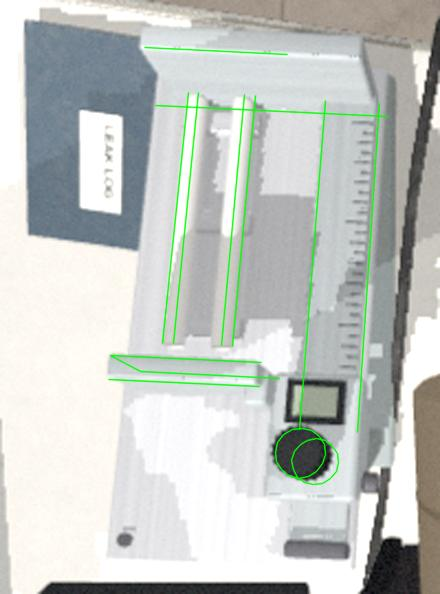

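View pics/ft.png

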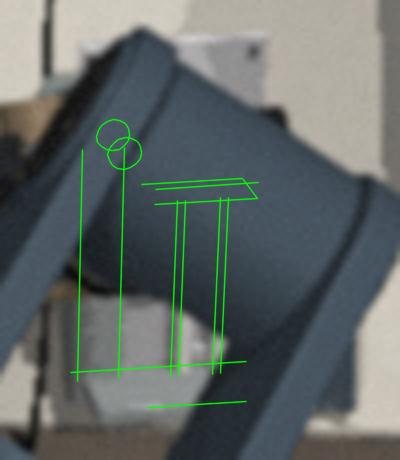

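View pics/fs.png

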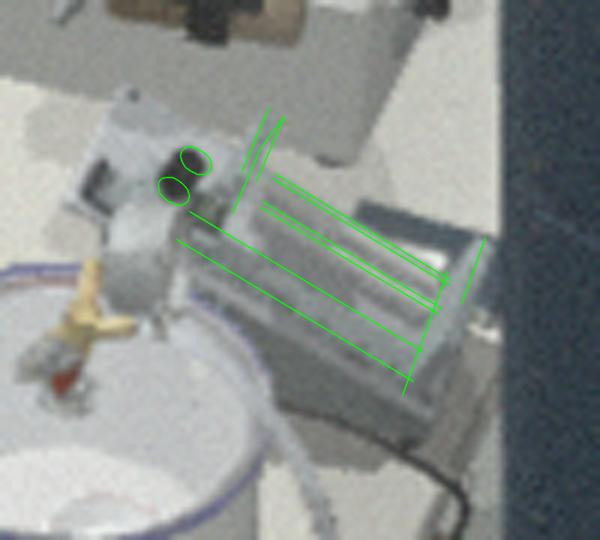

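```bash
sed -i 's/^ (w,a(667,103).*$/ (w,a(170,82),(0,-23,50,0),.3),/' fit.py; python3 fit.py
```

```text
[ 0.3531 -0.3122  0.0724  0.0911  0.1376  0.1536  0.2148] 5.221003490171667
[[-0.9, -0.1], [0.7, 0.5], [0.1, 0.0], [-0.0, 0.2], [-0.1, 0.1], [-0.1, -0.8], [0.3, -0.7], [0.2, 1.0], [-0.8, -1.0], [-0.6, -0.8], [1.6, 0.1], [-0.1, -0.0], [-0.2, -0.0]]
home [ 0.3982 -0.3081  0.0936] knob [ 0.4997 -0.2375  0.1602]
```

```bash
python3 - <<'E'
from fa import *
w=cam("wrist");st=arm.get_state();R=st["eef_rot"];p=st["position"]
print(p)
for off in(-5,0,5):
  for x in(50,-50):
    L=[(proj(w,p+R@np.array([x+off,0,-10+19*np.cos(a)])/1000)).round(0).tolist() for a in(0,np.pi)]
    print(off,x,"bottom(z down)/top",L)
lines=[]
for x in(50,-50):
  c=[p+R@(np.array([x,19*np.sin(a),-10+19*np.cos(a)])/1000) for a in np.linspace(0,2*np.pi,25)]
  lines+=list(zip(c[:-1],c[1:]))
draw(w,lines,"hold.png",200,150,440,430,2.1)
E
```

```text
[ 0.45762372 -0.15549388  0.34285478]
-5 50 bottom(z down)/top [[315.0, 194.0], [315.0, 216.0]]
-5 -50 bottom(z down)/top [[315.0, 387.0], [315.0, 448.0]]
0 50 bottom(z down)/top [[315.0, 183.0], [315.0, 202.0]]
0 -50 bottom(z down)/top [[315.0, 379.0], [315.0, 438.0]]
5 50 bottom(z down)/top [[315.0, 171.0], [315.0, 188.0]]
5 -50 bottom(z down)/top [[315.0, 370.0], [315.0, 428.0]]
```

View pics/hold.png

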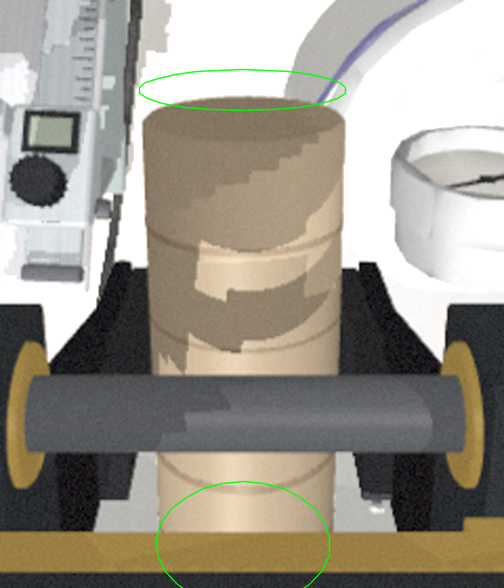

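```bash
python3 -m handwheel '[[[-14,-38,0],-0.8],[[-14,-38,0],-0.8],[[-14,-38,0],-0.8],[[-14,-38,0],0],[[0,0,-25],0],[[0,0,-45],0],[[0,0,-45],0],[[0,0,-25],0]]' 
python3 -m handwheel '[[[0,0,-10],0],[[0,0,0],0],[[0,0,0],0]]' 
python3 - <<'E'
from fit import *
p=np.load("cal.npy");s=arm.get_state();print(s["position"],np.degrees(np.arctan2(-s["eef_rot"][0,1],s["eef_rot"][1,1])),s["q"])
W=cam("wrist");draw(W,cal_lines(*p[:3],np.degrees(p[3]),p[4]),"w13.png",0,0,640,480,1.2)
S=cam("scene");draw(S,cal_lines(*p[:3],np.degrees(p[3]),p[4]),"s13.png",320,130,460,250,5)
E
```

```text
time: 14.15
position: [0.4, -0.3063, 0.1997]
eef_rot: [[-0.996, -0.091, -0.003], [-0.091, 0.996, 0.004], [0.003, 0.004, -1.0]]
ft_force: [-0.4, 0.4, -3.1]
finger_gap: 0.0369
time: 14.45
position: [0.4026, -0.3087, 0.194]
eef_rot: [[-0.996, -0.092, 0.002], [-0.092, 0.996, -0.002], [-0.002, -0.003, -1.0]]
ft_force: [-0.1, -0.0, -3.6]
finger_gap: 0.0371
[ 0.40267741 -0.30878151  0.19453708] 5.274802017433967 [-8.74706628e-01  4.07982510e-01  1.75742799e+00 -3.20287511e-06
  9.71912968e-01 -2.53756808e+00]
```

View pics/w13.png

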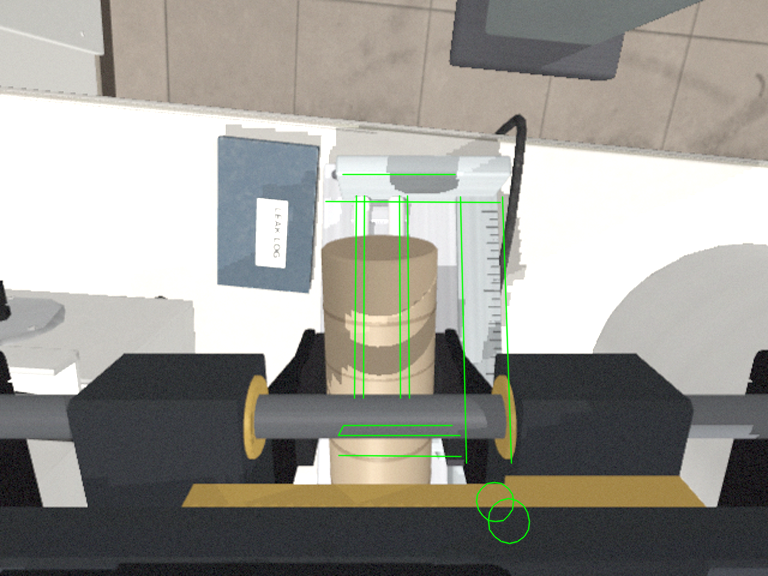

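View pics/s13.png

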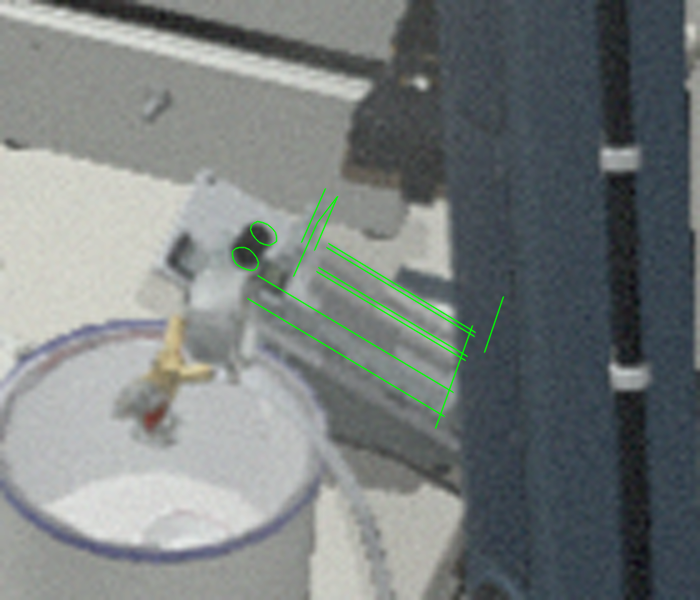

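```bash
python3 - <<'E'
from fit import *
p=np.load("cal.npy")
W=cam("wrist");draw(W,cal_lines(*p[:3],np.degrees(p[3]),p[4]),"w14.png",260,115,440,215,4.4)
draw(W,[],"w14b.png",260,115,440,215,4.4)
E
```

```text
(no output)
```

View pics/w14b.png

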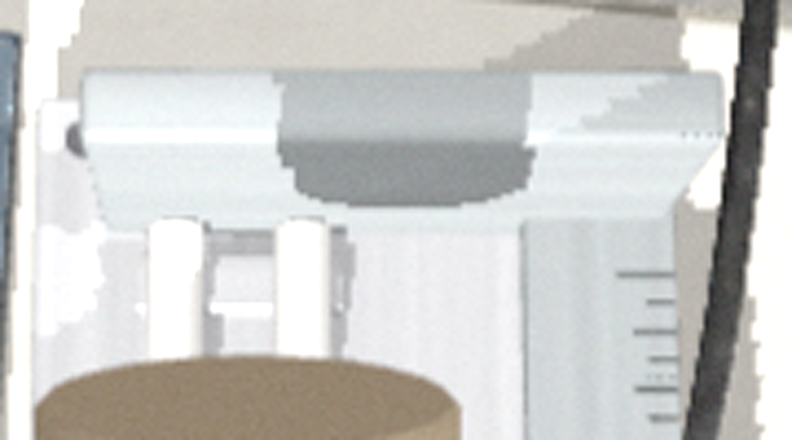

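View pics/w14.png

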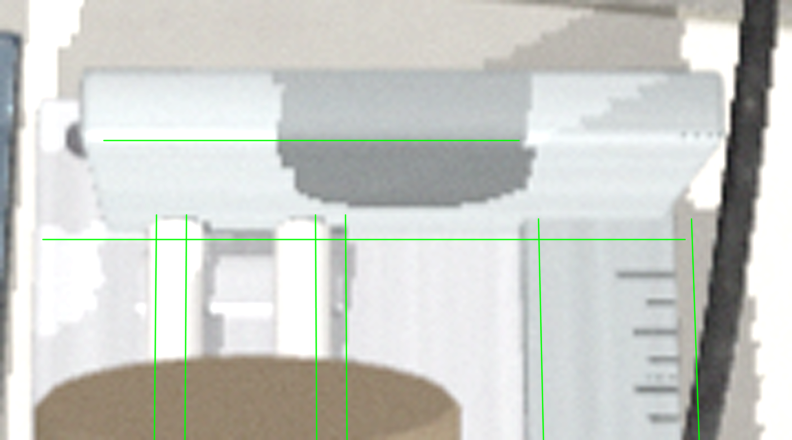

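```bash
python3 - <<'E'
from fit import *
p=np.load("cal.npy");W=cam("wrist");st=arm.get_state()
U,V,Wd=frame(p)
for name,(cx,cy),u,v,ww in [("railmid",(240,222),0,0,14),("beam in",(524,222),0,49,12),("beam out",(675,222),0,75,12),("railmid2",(240,350),25,0,14),("jawtopL",(100,140),0,-22,50)]:
    uv=(260+cx/4.4,115+cy/4.4); q=pt(p,u,v,ww)
    o=atz(W,uv,q[2]); d=o-q; print(name,"obs-model mm: v",round(1000*d@V,1),"x",round(1000*d@(Rz(p[3])@[1,0,0]),1),"tool frame obs",(st["eef_rot"].T@(o-st["position"])).round(4))
M=W["world_to_cam"];c=-M[:3,:3].T@M[:3,3];print("cam in tool",st["eef_rot"].T@(c-st["position"]))
print(proj(W,st["position"]+st["eef_rot"]@[.044,0,-.029]))
E
```

```text
railmid obs-model mm: v -1.0 x 1.1 tool frame obs [ 0.0405 -0.001   0.136 ]
beam in obs-model mm: v -1.6 x 0.5 tool frame obs [0.0402 0.0474 0.1378]
beam out obs-model mm: v -1.9 x 0.5 tool frame obs [0.0402 0.0731 0.1378]
railmid2 obs-model mm: v -0.9 x -1.7 tool frame obs [ 0.0207 -0.001   0.1254]
jawtopL obs-model mm: v 0.4 x -0.2 tool frame obs [ 0.057  -0.0216  0.1034]
cam in tool [ 0.08027084  0.00043358 -0.16217285]
[315.20871913 219.16333794]
```

```bash
python3 -m handwheel '[[[0,0,-25],0],[[0,0,-25],0],[[0,0,-15],0],[[0,0,-8],0],[[0,0,0],0]]' 
python3 - <<'E'
from fit import *
p=np.load("cal.npy");W=cam("wrist");crop(W,"w15.png",0,0,640,480,1.2)
E
```

```text
time: 15.45
position: [0.4012, -0.3072, 0.1189]
eef_rot: [[-0.996, -0.092, -0.001], [-0.092, 0.996, 0.002], [0.001, 0.002, -1.0]]
ft_force: [0.1, -0.1, -3.4]
finger_gap: 0.0374
```

View pics/w15.png

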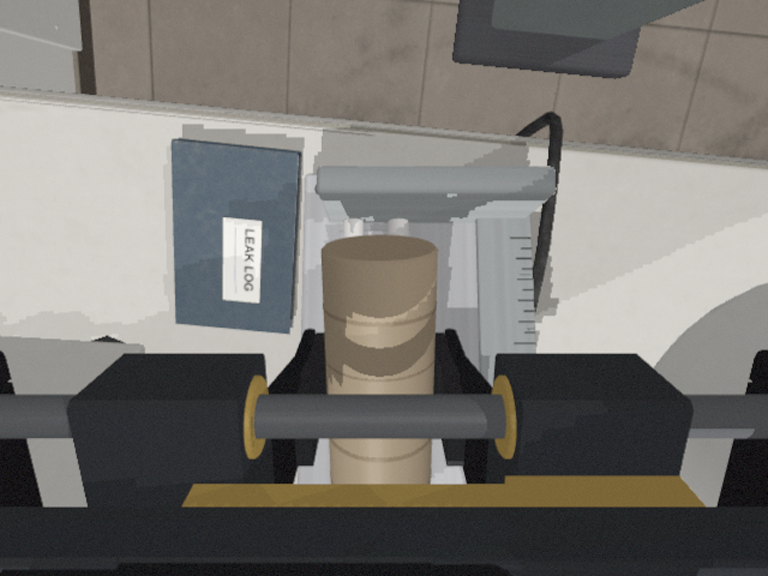

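```bash
python3 -m handwheel '[[[0,0,-4],0],[[0,0,0],0]]' - 10
python3 -m handwheel '[[[0,0,-4],0],[[0,0,0],0]]'
python3 -m handwheel '[[[0,0,-3],0],[[0,0,0],0]]'
python3 -m handwheel '[[[0,0,-3],0],[[0,0,0],0]]'
```

```text
time: 15.8
position: [0.4017, -0.3077, 0.116]
eef_rot: [[-0.996, -0.092, 0.0], [-0.092, 0.996, -0.0], [-0.0, -0.0, -1.0]]
ft_force: [0.0, -0.5, -2.5]
finger_gap: 0.0374
time: 16.0
position: [0.4014, -0.3074, 0.1115]
eef_rot: [[-0.996, -0.092, -0.0], [-0.092, 0.996, 0.0], [0.0, 0.0, -1.0]]
ft_force: [-0.1, 1.0, -2.9]
finger_gap: 0.0371
time: 16.2
position: [0.4014, -0.3075, 0.1084]
eef_rot: [[-0.996, -0.092, -0.0], [-0.092, 0.996, 0.0], [0.0, 0.0, -1.0]]
ft_force: [-0.2, -0.1, -3.4]
finger_gap: 0.038
time: 16.4
position: [0.4016, -0.3078, 0.1056]
eef_rot: [[-0.996, -0.092, -0.0], [-0.092, 0.996, -0.0], [0.0, -0.0, -1.0]]
ft_force: [-0.9, -0.6, -1.2]
finger_gap: 0.0374
```

```bash
python3 -m handwheel '[[[0,0,-4],0],[[0,0,0],0]]'
python3 -m handwheel '[[[0,0,-5],0],[[0,0,0],0]]'
python3 -m handwheel '[[[0,0,-5],0],[[0,0,0],0]]'
python3 - <<'E'
from fit import *
W=cam("wrist");crop(W,"w16.png",0,0,640,480,1.2)
E
```

```text
time: 16.6
position: [0.4016, -0.3078, 0.1015]
eef_rot: [[-0.996, -0.092, 0.0], [-0.092, 0.996, -0.0], [0.0, -0.0, -1.0]]
ft_force: [-1.1, -0.3, -1.6]
finger_gap: 0.0377
time: 16.8
position: [0.4015, -0.3076, 0.0962]
eef_rot: [[-0.996, -0.092, -0.0], [-0.092, 0.996, 0.0], [0.0, 0.0, -1.0]]
ft_force: [-1.7, -0.8, -1.7]
finger_gap: 0.0375
time: 17.0
position: [0.4015, -0.3074, 0.0912]
eef_rot: [[-0.996, -0.092, -0.0], [-0.092, 0.996, 0.001], [0.0, 0.001, -1.0]]
ft_force: [-1.1, -0.3, -1.9]
finger_gap: 0.0379
```

View pics/w16.png

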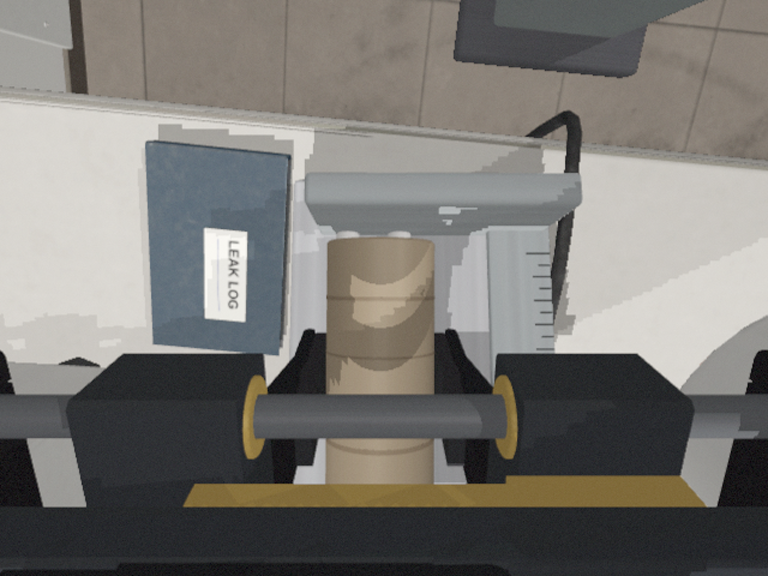

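```bash
python3 -m handwheel '[[[0,-1.5,-3],0],[[0,0,-3],0],[[0,0,0],0]]'
python3 -m handwheel '[[[0,0,-2],0],[[0,0,0],0]]'
python3 - <<'E'
from fit import *
W=cam("wrist");draw(W,[],"w17.png",240,120,480,330,3.2)
E
```

```text
time: 17.45
position: [0.4017, -0.3093, 0.0854]
eef_rot: [[-0.996, -0.092, 0.0], [-0.092, 0.996, -0.0], [-0.0, -0.0, -1.0]]
ft_force: [-0.0, -1.3, -2.0]
finger_gap: 0.0376
time: 17.65
position: [0.4017, -0.3094, 0.0838]
eef_rot: [[-0.996, -0.092, 0.0], [-0.092, 0.996, -0.001], [-0.0, -0.001, -1.0]]
ft_force: [-0.1, -1.0, -1.5]
finger_gap: 0.0379
```

View pics/w17.png

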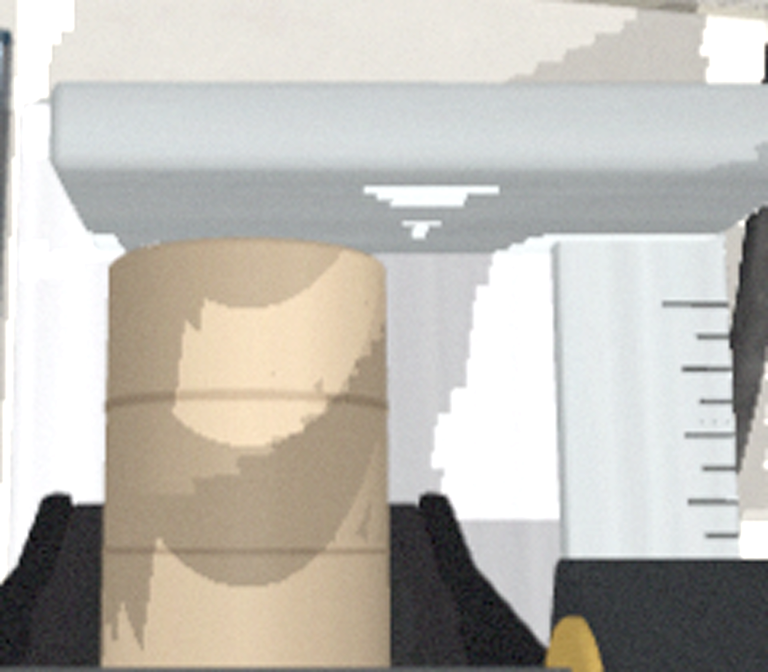

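```bash
python3 -m handwheel '[[[0,0,-1.5],0],[[0,0,0],0]]'
python3 -m handwheel '[[[0,0,-1.5],0],[[0,0,0],0]]'
python3 -m handwheel '[[[0,0,-1.5],0],[[0,0,0],0]]'
```

```text
time: 18.0
position: [0.4017, -0.3102, 0.0831]
eef_rot: [[-0.996, -0.093, 0.0], [-0.093, 0.996, -0.002], [-0.0, -0.002, -1.0]]
ft_force: [-3.0, -2.7, 3.8]
finger_gap: 0.0377
time: 18.2
position: [0.4021, -0.3103, 0.0822]
eef_rot: [[-0.996, -0.092, 0.001], [-0.092, 0.996, -0.003], [-0.001, -0.003, -1.0]]
ft_force: [-2.6, -1.7, 9.1]
finger_gap: 0.0375
time: 18.4
position: [0.4024, -0.3103, 0.081]
eef_rot: [[-0.996, -0.092, 0.002], [-0.092, 0.996, -0.003], [-0.002, -0.003, -1.0]]
ft_force: [-2.6, -1.2, 11.8]
finger_gap: 0.0379
```

```bash
python3 -m handwheel '[[[0,0,2.5],0],[[0,0,0],0]]'
python3 -m handwheel '[[[0,0,0],0],[[0,0,0],0]]' 0.52
python3 - <<'E'
from fit import *
W=cam("wrist");draw(W,[],"w18.png",240,120,480,330,3.2)
E
```

```text
time: 18.6
position: [0.4014, -0.3085, 0.0817]
eef_rot: [[-0.996, -0.092, -0.0], [-0.092, 0.996, 0.001], [0.0, 0.001, -1.0]]
ft_force: [-0.7, -1.2, 0.7]
finger_gap: 0.0379
time: 18.8
position: [0.4016, -0.309, 0.0815]
eef_rot: [[-0.996, -0.092, -0.0], [-0.092, 0.996, 0.0], [0.0, 0.0, -1.0]]
ft_force: [0.3, -0.5, 0.5]
finger_gap: 0.0414
```

View pics/w18.png

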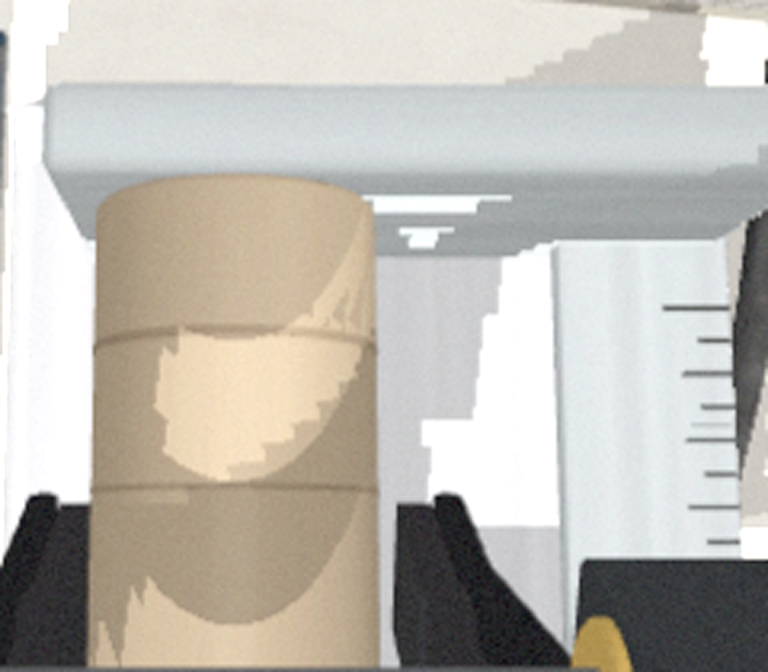

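```bash
python3 -m handwheel '[[[0,-1,0],0],[[0,-1.5,0],0],[[0,0,0],0]]' 0.38
python3 -m handwheel '[[[0,0,15],0],[[0,0,25],0],[[0,0,40],0],[[-10,30,45],0],[[-10,45,40],0],[[0,45,30],0],[[0,0,0],0]]'
python3 - <<'E'
from fit import *
W=cam("wrist");crop(W,"w19.png",0,0,640,480,1.2);print(arm.get_state()["position"])
p=np.load("cal.npy");draw(W,cal_lines(*p[:3],np.degrees(p[3]),p[4]),"w19o.png",100,50,300,330,2.1)
E
```

```text
time: 19.25
position: [0.4017, -0.312, 0.0818]
eef_rot: [[-0.996, -0.092, 0.0], [-0.092, 0.996, -0.0], [-0.0, -0.0, -1.0]]
ft_force: [-0.1, -0.4, 0.1]
finger_gap: 0.0526
time: 19.95
position: [0.3843, -0.2025, 0.2663]
eef_rot: [[-0.995, -0.095, 0.004], [-0.095, 0.995, -0.002], [-0.004, -0.002, -1.0]]
ft_force: [0.3, -0.2, 0.7]
finger_gap: 0.0544
[ 0.38444024 -0.20618361  0.26315332]
```

View pics/w19.png

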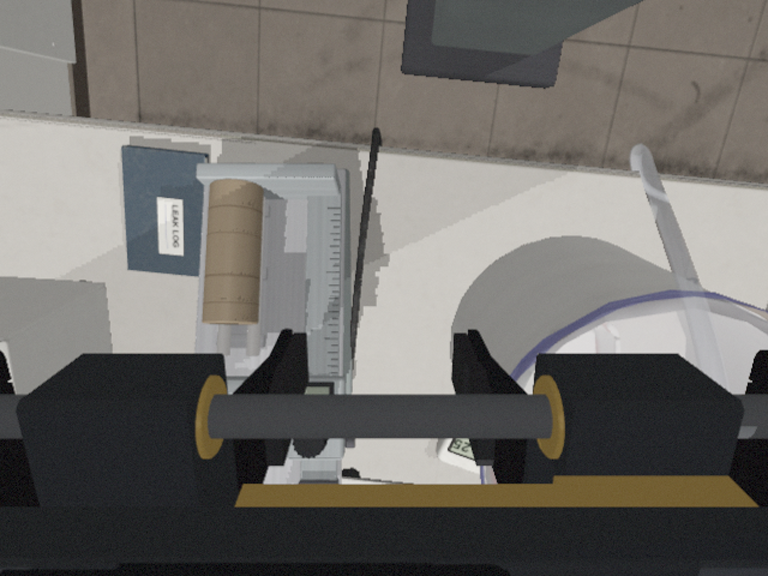

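View pics/w19o.png

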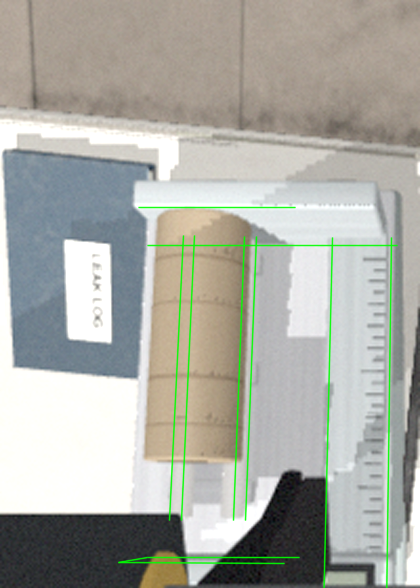

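```bash
cat >> fit.py <<'E'
def core_lines(p,u0=0,v=0,L=100):
    out=[]
    for u in(u0,u0+L):
        c=[pt(p,u,v+19*np.cos(a),31+19*np.sin(a)) for a in np.linspace(0,2*np.pi,33)]
        out+=list(zip(c[:-1],c[1:]))
    out+=[(pt(p,u0,v+s*19,31),pt(p,u0+L,v+s*19,31)) for s in(-1,1)]
    return out
E
python3 - <<'E'
from fit import *
W=cam("wrist");p=np.load("cal.npy");draw(W,core_lines(p),"w20.png",100,100,300,330,2.6)
S=cam("scene");draw(S,core_lines(p),"s20.png",340,140,440,240,6)
T=cam("top");crop(T,"t20.png",380,220,500,345,5)
E
```

```text
(no output)
```

View pics/w20.png

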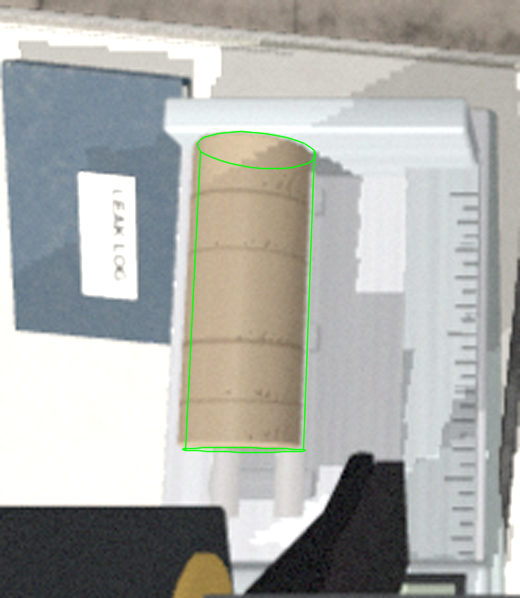

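View pics/s20.png

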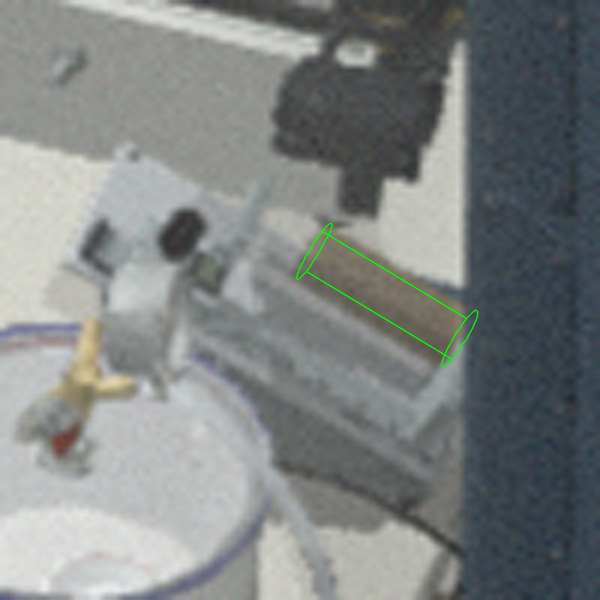

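View pics/t20.png

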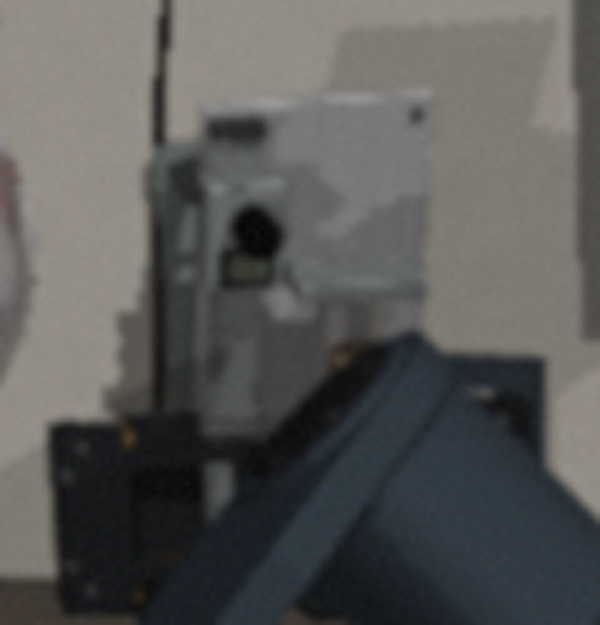

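```bash
python3 -m handwheel '[[[25,-5,0],0],[[40,-8,5],0],[[40,-8,5],0],[[30,-8,5],0],[[15,-4,0],0],[[0,0,0],0]]' 0.5
python3 - <<'E'
from fit import *
W=cam("wrist");p=np.load("cal.npy");draw(W,cal_lines(*p[:3],np.degrees(p[3]),p[4])+core_lines(p),"w21.png",140,40,480,330,2.3)
draw(W,[],"w21b.png",140,40,480,330,2.3)
np.save("w21K.npy",W["K"]);np.save("w21M.npy",W["world_to_cam"])
print(arm.get_state()["position"],arm.get_state()["q"][5])
for q in ["slide_knob","moving_jaw","seat","long_plug_home","long_plug"]:
    for k in arm.landmark_of("wrist",q)[:1]:print(q,np.round(k["location"],1),round(k["score"],2))
print(proj(W,pt(p,p[4]*1000+38,61,46)))
E
```

```text
time: 20.95
position: [0.536, -0.2402, 0.2768]
eef_rot: [[-0.996, -0.092, -0.0], [-0.092, 0.996, 0.0], [0.0, 0.0, -1.0]]
ft_force: [-0.1, -0.6, 0.7]
finger_gap: 0.0434
[ 0.53292331 -0.23858062  0.27711   ] -2.2741438927216864
slide_knob [318.5 179.3] 0.73
moving_jaw [305.5 148.2] 0.68
seat [302.6 148.9] 0.32
long_plug [239.7  29.9] 0.64
[321.53108715 179.91688769]
```

View pics/w21.png

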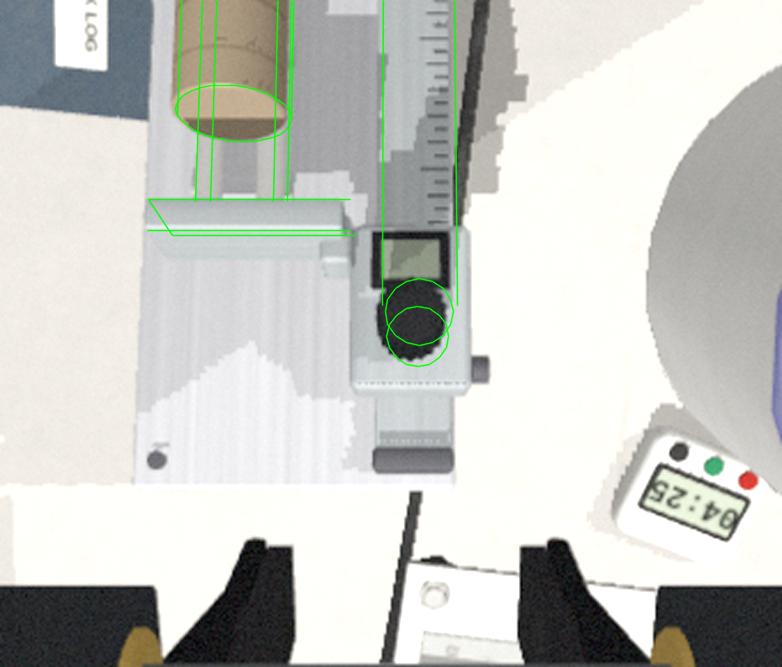

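View pics/w21b.png

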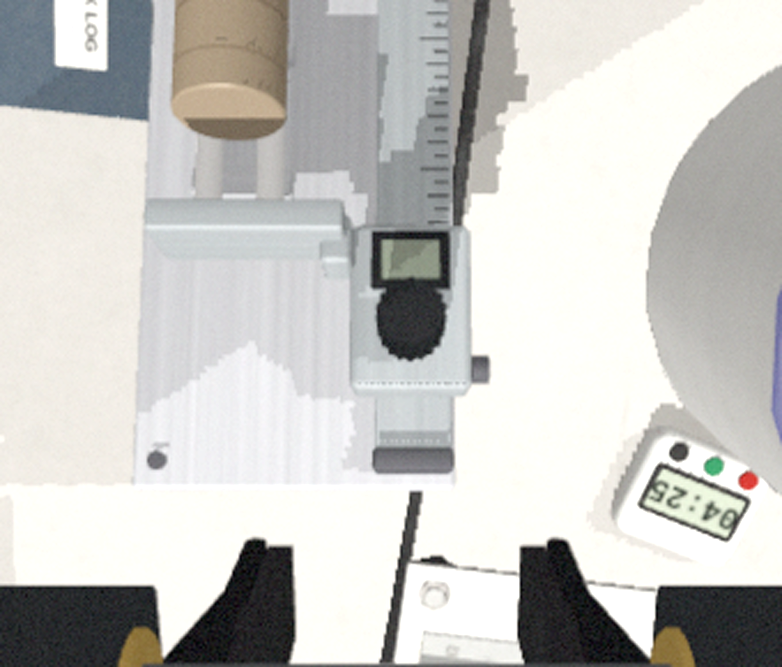

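```bash
python3 - <<'E'
from fit import *
w={"K":np.load("w21K.npy"),"world_to_cam":np.load("w21M.npy")}
p=np.load("cal.npy").copy();V=frame(p)[1];p[:3]+=-.002*V;U,V,Wd=frame(p)
def uvw(px,wt):
    o,d=ray(w,(140+px[0]/2.3,40+px[1]/2.3)); s=p[:3]
    n=Wd; t=((s+Wd*(wt-31)/1000-o)@n)/(d@n); q=o+t*d-s
    return (q@U*1000).round(1),(q@V*1000).round(1)
for nm,px,ww in [("knobtop",(411,320),58),("br low-right",(350,275),40),("br low-right",(350,275),30),("br",(322,272),30),("carriage top left",(352,385),30),("carr right",(468,385),30),("carr upper",(360,228),30),("jaw L face",(147,200),50),("core end bottom-left",(172,92),31),("core end right",(288,92),31)]:
    print(nm,uvw(px,ww),ww)
E
```

```text
knobtop (np.float64(178.3), np.float64(60.9)) 58
br low-right (np.float64(158.7), np.float64(41.9)) 40
br low-right (np.float64(155.4), np.float64(41.3)) 30
br (np.float64(154.4), np.float64(32.1)) 30
carriage top left (np.float64(191.9), np.float64(42.2)) 30
carr right (np.float64(192.0), np.float64(79.4)) 30
carr upper (np.float64(139.3), np.float64(44.4)) 30
jaw L face (np.float64(138.1), np.float64(-20.1)) 50
core end bottom-left (np.float64(92.1), np.float64(-18.8)) 31
core end right (np.float64(92.1), np.float64(20.1)) 31
```

```bash
python3 -m handwheel '[[[-17,-0.5,-20],0],[[-17,-0.5,-30],0],[[0,0,-20],0],[[0,0,-10],0],[[0,0,0],0],[[0,0,0],0]]' 0.6
python3 - <<'E'
from fit import *
W=cam("wrist");crop(W,"w22.png",0,0,640,480,1.2)
print(arm.get_state()["position"])
E
```

```text
time: 22.05
position: [0.5012, -0.2404, 0.1989]
eef_rot: [[-0.996, -0.092, 0.001], [-0.092, 0.996, -0.001], [-0.001, -0.001, -1.0]]
ft_force: [-0.2, 0.2, 0.6]
finger_gap: 0.0348
[ 0.50126349 -0.24039517  0.19932898]
```

View pics/w22.png

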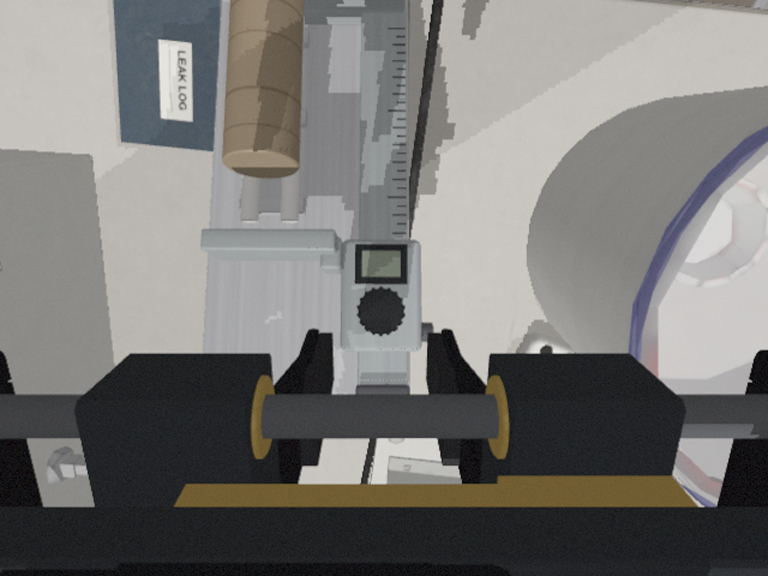

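```bash
python3 - <<'E'
from fit import *
W=cam("wrist");st=arm.get_state()
q=atz(W,(381/1.2,311/1.2),.171);print(q,st["eef_rot"].T@(q-st["position"]))
E
python3 -m handwheel '[[[-1.5,0,-15],0],[[0,0,-12],0],[[0,0,-8],0],[[0,0,0],0]]'
```

```text
[ 0.49346053 -0.23989233  0.171     ] [0.00727865 0.00090775 0.02788472]
time: 22.75
position: [0.498, -0.2393, 0.1618]
eef_rot: [[-0.996, -0.092, -0.002], [-0.092, 0.996, 0.002], [0.002, 0.002, -1.0]]
ft_force: [0.0, 0.5, -0.1]
finger_gap: 0.0345
```

```bash
python3 -m handwheel '[[[0,0,-5],0],[[0,0,-2],0],[[0,0,0],0]]'
python3 -m handwheel '[[[0,0,0],0],[[0,0,0],0],[[0,0,0],0],[[0,0,0],0]]' 1 6
python3 - <<'E'
from fit import *
W=cam("wrist");crop(W,"w23.png",0,0,640,480,1.2)
E
```

```text
time: 23.05
position: [0.4988, -0.2399, 0.1561]
eef_rot: [[-0.996, -0.092, -0.0], [-0.092, 0.996, 0.0], [0.0, 0.0, -1.0]]
ft_force: [-0.8, -0.4, 0.2]
finger_gap: 0.0348
time: 23.45
position: [0.499, -0.2403, 0.1564]
eef_rot: [[-0.996, -0.092, 0.0], [-0.092, 0.996, -0.001], [-0.0, -0.001, -1.0]]
ft_force: [0.1, -0.8, -0.2]
finger_gap: 0.0199
```

View pics/w23.png

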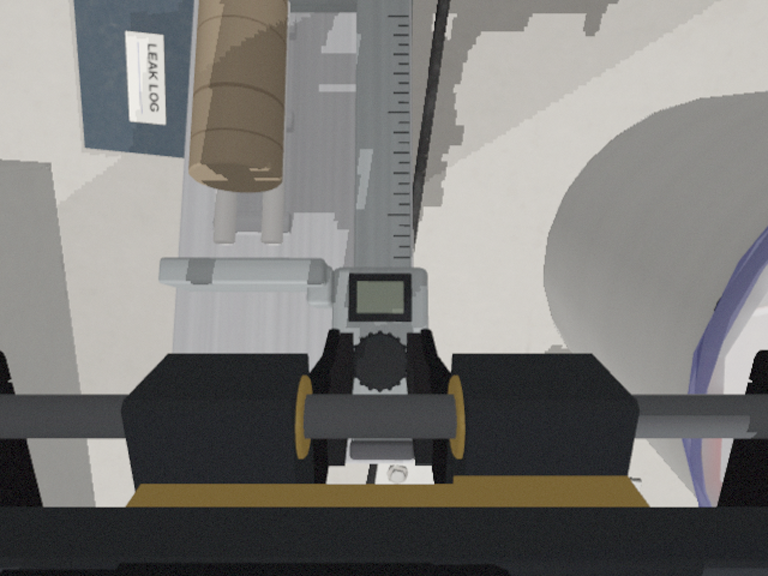

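```bash
python3 -m handwheel '[[[-2.7,-0.25,-1.27],0],[[-4.5,-0.41,-2.11],0],[[-4.5,-0.41,-2.11],0],[[-4.5,-0.41,-2.11],0],[[-4.5,-0.41,-2.11],0],[[-4.5,-0.41,-2.11],0],[[0,0,0],0]]'
python3 - <<'E'
from fit import *
W=cam("wrist");crop(W,"w24.png",0,0,640,480,1.2)
E
```

```text
time: 24.3
position: [0.4724, -0.2426, 0.144]
eef_rot: [[-0.996, -0.092, -0.002], [-0.092, 0.996, -0.0], [0.002, -0.0, -1.0]]
ft_force: [-1.5, -3.2, 0.7]
finger_gap: 0.0195
```

View pics/w24.png

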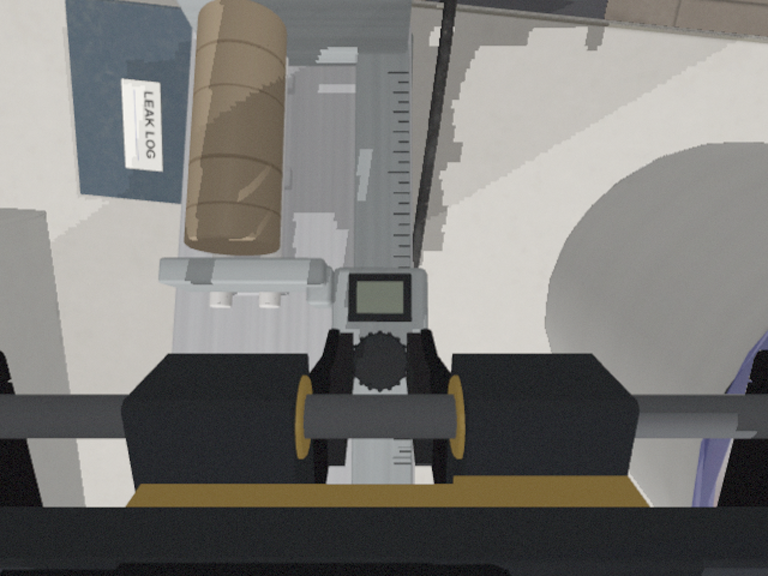

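```bash
for i in 1; do :; done
python3 -m handwheel '[[[-1.8,-0.6,-0.85],0],[[-1.8,-0.2,-0.85],0]]'
python3 -m handwheel '[[[-0.9,-0.1,-0.42],0],[[0,0,0],0]]'
python3 -m handwheel '[[[-0.9,-0.1,-0.42],0],[[0,0,0],0]]'
```

```text
time: 24.65
position: [0.4702, -0.2429, 0.1429]
eef_rot: [[-0.996, -0.091, 0.001], [-0.091, 0.996, 0.0], [-0.001, 0.0, -1.0]]
ft_force: [-0.9, -2.1, 5.3]
finger_gap: 0.0198
time: 24.85
position: [0.4691, -0.243, 0.1423]
eef_rot: [[-0.996, -0.092, 0.0], [-0.092, 0.996, 0.0], [-0.0, 0.0, -1.0]]
ft_force: [-0.4, -2.0, 4.7]
finger_gap: 0.0197
time: 25.05
position: [0.4681, -0.2431, 0.1419]
eef_rot: [[-0.996, -0.092, -0.0], [-0.092, 0.996, 0.0], [0.0, 0.0, -1.0]]
ft_force: [-1.3, -1.1, 5.5]
finger_gap: 0.0198
```

```bash
python3 - <<'E'
from fit import *
W=cam("wrist");draw(W,[],"w25.png",130,180,360,320,3.4)
E
```

```text
(no output)
```

View pics/w25.png

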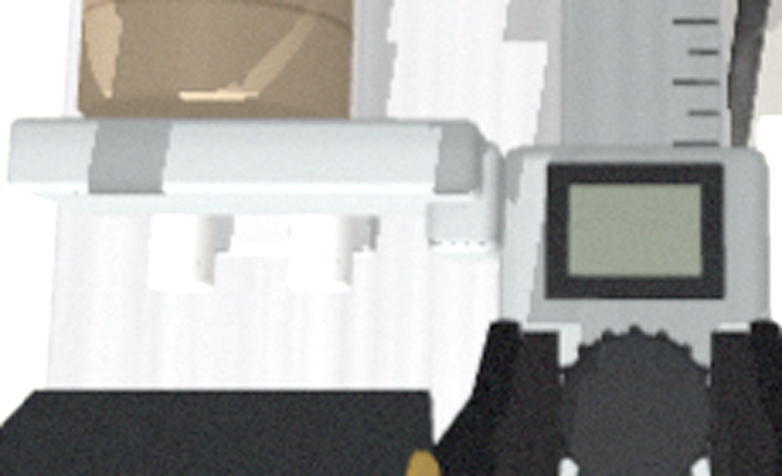

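```bash
python3 -m handwheel '[[[-0.9,-0.3,0.6],0],[[0,0,0],0]]'
python3 -m handwheel '[[[-0.9,-0.2,-0.3],0],[[0,0,0],0]]'
python3 -m handwheel '[[[-0.9,-0.1,-0.4],0],[[0,0,0],0]]'
python3 - <<'E'
from fit import *
W=cam("wrist");draw(W,[],"w26.png",130,180,360,320,3.4)
E
```

```text
time: 25.4
position: [0.4677, -0.2431, 0.1419]
eef_rot: [[-0.996, -0.091, 0.001], [-0.091, 0.996, 0.001], [-0.001, 0.001, -1.0]]
ft_force: [2.7, -1.2, -2.0]
finger_gap: 0.0197
time: 25.6
position: [0.4665, -0.2432, 0.1414]
eef_rot: [[-0.996, -0.091, 0.0], [-0.091, 0.996, 0.001], [-0.0, 0.001, -1.0]]
ft_force: [3.9, -0.8, -5.8]
finger_gap: 0.0194
time: 25.8
position: [0.4655, -0.2433, 0.141]
eef_rot: [[-0.996, -0.091, -0.0], [-0.091, 0.996, 0.001], [-0.0, 0.001, -1.0]]
ft_force: [4.5, -0.9, -7.9]
finger_gap: 0.0195
```

View pics/w26.png

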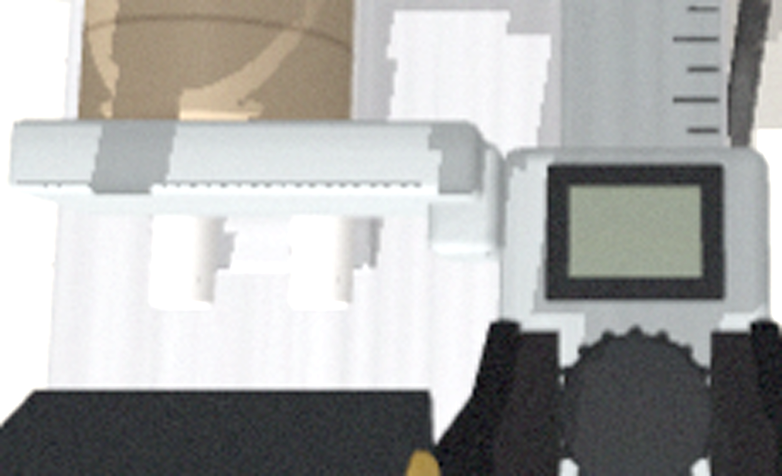

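```bash
python3 -m handwheel '[[[0.45,0,-1.0],0],[[0,0,0],0],[[0,0,0],0]]'
python3 -m handwheel '[[[-0.45,0,-0.2],0],[[0,0,0],0]]'
python3 -m handwheel '[[[-0.45,0,-0.2],0],[[0,0,0],0]]'
python3 - <<'E'
from fit import *
W=cam("wrist");draw(W,[],"w27.png",130,180,360,320,3.4)
E
```

```text
time: 26.25
position: [0.4653, -0.2434, 0.1409]
eef_rot: [[-0.996, -0.092, -0.001], [-0.092, 0.996, 0.001], [0.001, 0.001, -1.0]]
ft_force: [2.3, 0.7, -1.1]
finger_gap: 0.0195
time: 26.45
position: [0.4652, -0.2434, 0.1409]
eef_rot: [[-0.996, -0.092, -0.0], [-0.092, 0.996, 0.001], [0.0, 0.001, -1.0]]
ft_force: [1.2, 2.5, 1.9]
finger_gap: 0.0195
time: 26.65
position: [0.4651, -0.2434, 0.1408]
eef_rot: [[-0.996, -0.092, 0.0], [-0.092, 0.996, 0.0], [-0.0, 0.0, -1.0]]
ft_force: [1.3, 3.2, 4.2]
finger_gap: 0.0199
```

View pics/w27.png

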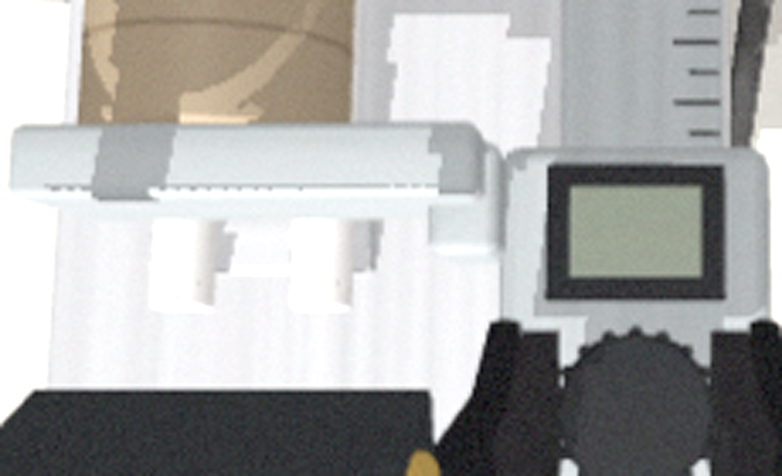

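```bash
python3 -m handwheel '[[[-0.6,-0.2,0.1],0],[[0,0,0],0]]'
python3 -m handwheel '[[[-0.6,-0.2,0],0],[[0,0,0],0]]'
python3 - <<'E'
from fit import *
W=cam("wrist");draw(W,[],"w28.png",130,180,360,320,3.4);print(arm.get_state()["position"],arm.get_state()["ft_force"])
E
```

```text
time: 27.0
position: [0.4648, -0.2435, 0.1407]
eef_rot: [[-0.996, -0.091, 0.001], [-0.091, 0.996, 0.001], [-0.001, 0.001, -1.0]]
ft_force: [3.0, 4.7, 5.4]
finger_gap: 0.0193
time: 27.2
position: [0.4647, -0.2435, 0.1406]
eef_rot: [[-0.996, -0.091, 0.002], [-0.091, 0.996, 0.001], [-0.002, 0.001, -1.0]]
ft_force: [4.8, 5.0, 3.5]
finger_gap: 0.0194
[ 0.4646765  -0.24350201  0.14061936] [4.51575086 4.57063484 3.56386384]
```

View pics/w28.png

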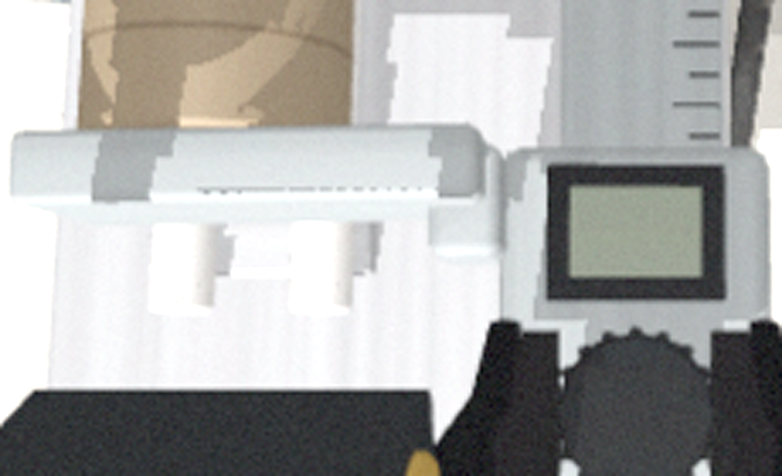

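```bash
python3 -m handwheel '[[[0.7,0.5,0.1],0],[[0,0,0],0],[[0,0,0],0]]'
python3 -m handwheel '[[[0,0,0],0],[[0,0,0],0],[[0,0,0],0]]' 0.68
python3 - <<'E'
from fit import *
W=cam("wrist");draw(W,[],"w29.png",130,180,360,320,3.4)
E
```

```text
time: 27.65
position: [0.4647, -0.2435, 0.1406]
eef_rot: [[-0.996, -0.092, 0.0], [-0.092, 0.996, 0.0], [-0.0, 0.0, -1.0]]
ft_force: [3.6, 3.6, 4.2]
finger_gap: 0.0194
time: 27.95
position: [0.464, -0.2442, 0.1401]
eef_rot: [[-0.996, -0.092, -0.001], [-0.092, 0.996, -0.0], [0.001, -0.0, -1.0]]
ft_force: [-0.6, -1.0, -0.1]
finger_gap: 0.027
```

View pics/w29.png

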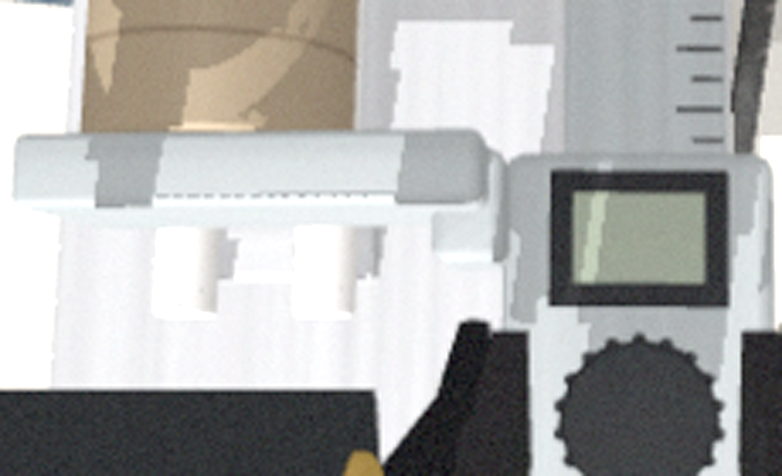

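```bash
python3 -m handwheel '[[[0,0,0],0],[[0,0,0],0]]' 0.6
python3 -m handwheel '[[[0,0,10],0],[[0,0,20],0],[[0,0,40],0],[[20,0,40],0],[[30,0,20],0],[[0,0,0],0],[[0,0,0],0]]'
python3 - <<'E'
from fit import *
W=cam("wrist");p=np.load("cal.npy");V=frame(p)[1];p[:3]-=.002*V
draw(W,[],"w30.png",120,20,420,320,2.5);draw(W,cal_lines(*p[:3],np.degrees(p[3]),.1),"w30o.png",120,20,420,320,2.5);print(arm.get_state()["position"])
T=cam("top");crop(T,"t30.png",130,190,330,330,4)
E
```

```text
time: 28.3
position: [0.4645, -0.2438, 0.1404]
eef_rot: [[-0.996, -0.092, -0.0], [-0.092, 0.996, -0.0], [0.0, -0.0, -1.0]]
ft_force: [-0.0, 0.4, 0.0]
finger_gap: 0.0333
time: 29.0
position: [0.5146, -0.2434, 0.2713]
eef_rot: [[-0.996, -0.093, 0.0], [-0.093, 0.996, -0.001], [-0.0, -0.001, -1.0]]
ft_force: [0.2, 0.7, -0.6]
finger_gap: 0.0348
[ 0.51293536 -0.24291657  0.26930199]
```

View pics/w30.png

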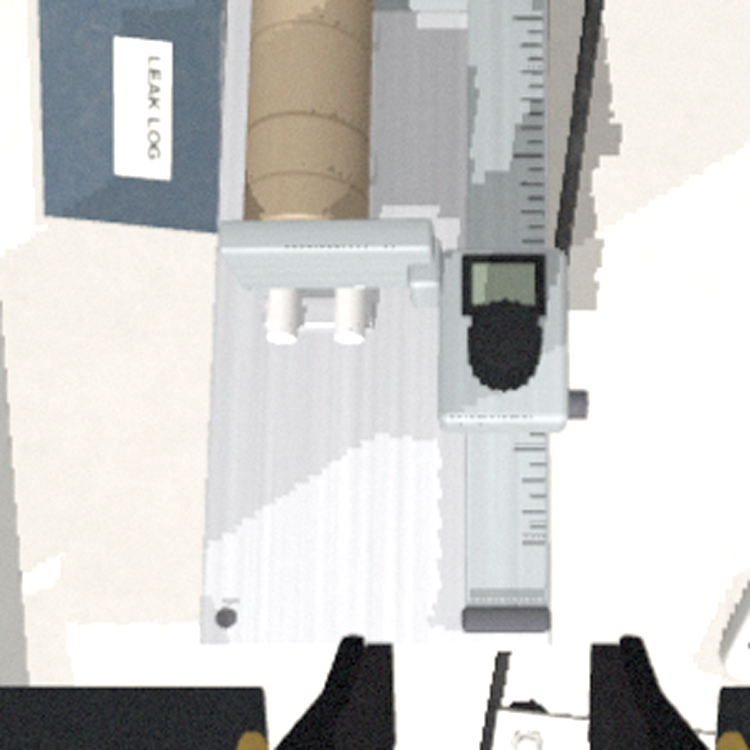

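View pics/w30o.png

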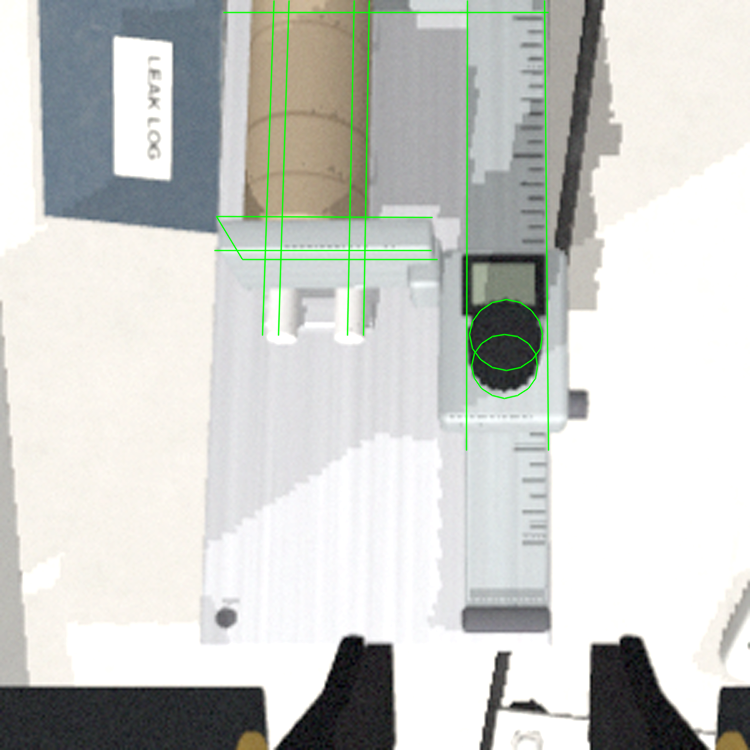

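View pics/t30.png

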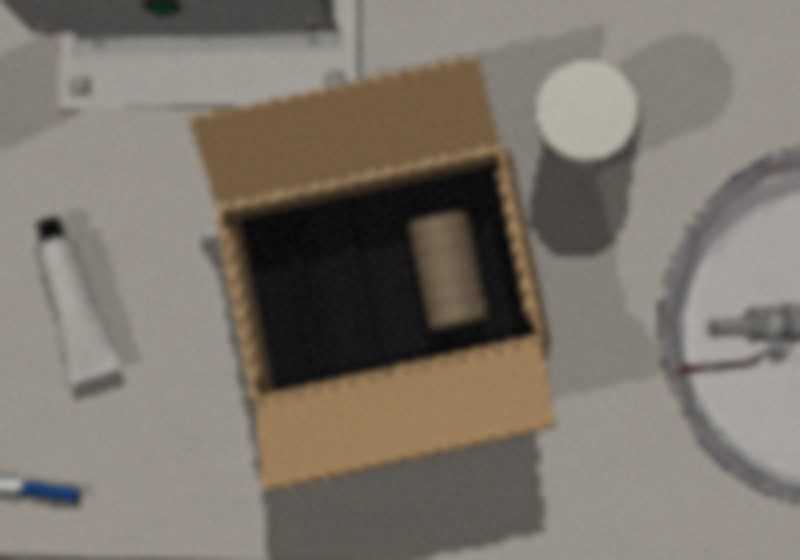

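```bash
python3 -m handwheel '[[[-20,20,10],0],[[-35,30,15],0],[[-35,30,15],0],[[-20,10,0],0],[[0,0,0],0],[[0,0,0],0]]'
python3 - <<'E'
from fit import *
W=cam("wrist");p=np.load("cal.npy");V=frame(p)[1];p[:3]-=.002*V
draw(W,[],"w31.png",100,30,300,290,2.3);print(arm.get_state()["position"])
draw(W,core_lines(p)+cal_lines(*p[:3],np.degrees(p[3]),.1),"w31o.png",100,30,300,290,2.3)
S=cam("scene");crop(S,"s31.png",340,140,440,240,6)
E
```

```text
time: 29.8
position: [0.4044, -0.1538, 0.3104]
eef_rot: [[-0.996, -0.091, 0.0], [-0.091, 0.996, -0.0], [-0.0, -0.0, -1.0]]
ft_force: [0.2, 0.1, 0.1]
finger_gap: 0.0345
[ 0.40536741 -0.15456682  0.31014817]
```

View pics/w31.png

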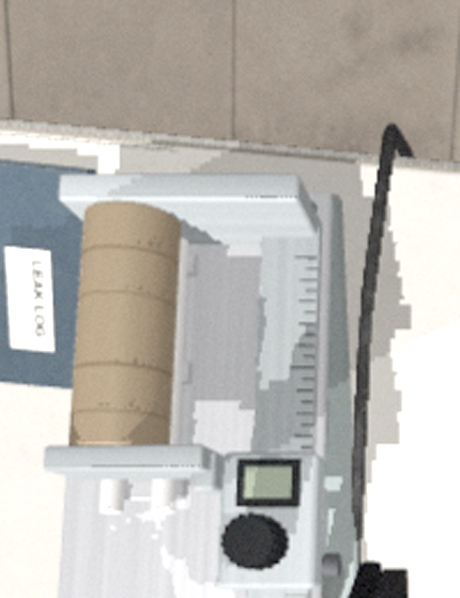

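View pics/w31o.png

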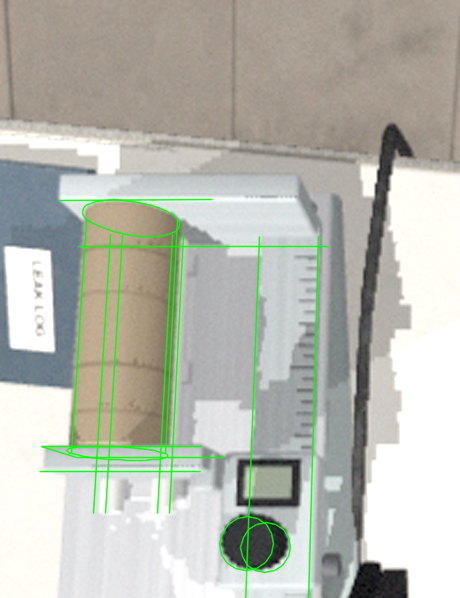

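View pics/s31.png

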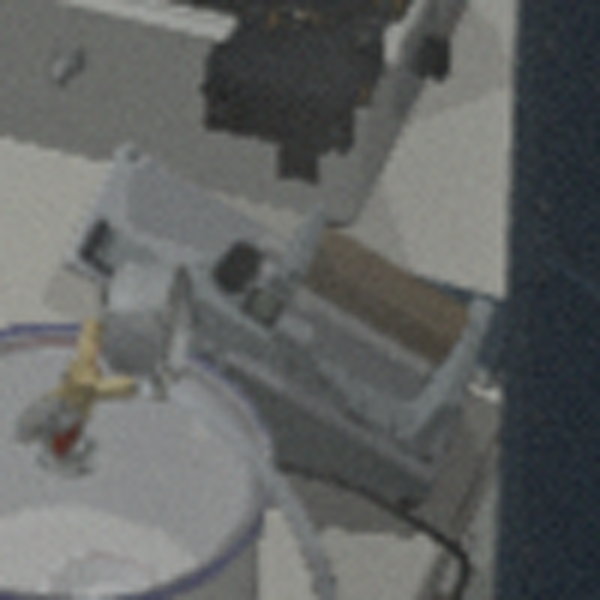

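The scene crop shows the core held between both jaws: upper jaw at about (320,230), fixed jaw at about (465,340), with no gap visible at either end. The gripper is well clear, so I'm handing the job in.

```bash
python3 -c "
from workcell import arm
print(arm.close_job())"
```

```text
the job is handed in; nothing more can be done
None
```

The job is done and handed in at about 30 s of the 70 s allowed. The close-out gave no verdict.

- **Flaps:** I pushed both carton flaps outwards until they met their stops (pushing force up to about 12 N). In the last top picture both lie folded back.
- **Core:** I carried the long core over the vacuum pot at about 0.34 m. It tilted onto the inclined rails while still held. When I opened the fingers it slid to the fixed jaw, and the pictures show it home.
- **Caliper:** I slid the jaw down by the knob until it met the core. At the hardest push I estimate about 6 N along the slope, with about 0.02 rad of cant. I then backed off, let go and moved clear.
- **Last checks:**
  - The jaw lines up with the model drawn at a reading of 0.100. It was last estimated canted by about 0.01 rad just after release and looks square in the final views.
  - The short core is still in the carton, and the notebook, jar and grease tube look untouched.

**Less certain:**
- The wrist camera put the caliper about 2 mm to the side of my first fit from all three cameras, and I corrected for it.
- While I slid the knob, the gripper also pulled or pressed on it by up to about 9 N square to the bed. I eased this before the final contact.
- That the jaw touches the core is inferred from the rise in force and the visible cant. The contact itself cannot be seen directly in the pictures.

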